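# Set a blank tap selector by counting clicks, then switch the supply on

### The job

The black knob on the home-made motor supply has no markings: the tap for the small motor is the fourth click from the anticlockwise end. With the supply still off, turn the knob anticlockwise (seen from above) to its end stop without forcing it, then go four clicks clockwise from there and only then push the toggle switch over to its far side to switch the supply on; leave the things lying round the supply where they are.

Things in the scene. Friction and masses are not known exactly. Their poses are not given: they have to be found in the camera images.
- supply: Home-made motor supply: grey case with a lighter grey lid, 130 (its x) x 200 (its y) x 62 mm high, heavy and immovable. Origin: centre of its underside, on the desk; z up, x from its front (facing the robot) to its back, y to its left. On the lid (z 62): knob at left (x -12, y 48), toggle at right (x -12, y -55), along the back two binding posts (x 42, y -36 and -74, 21 mm high), fuse cap (x 42, y 74, 14 mm high).
- knob_axis (a point): On the vertical axis of the selector knob, at its flat top, 86 mm above the desk; fixed to the supply, does not turn. Plain round black ribbed knob, 36 mm in diameter, 20 mm high, lower edge 3.5 mm above the lid; nothing shows its setting. It turns a switch of seven click positions with a hard stop just beyond the first and last. The switch starts anywhere from second to fifth; it keeps its position when released.
- knob_foot (a point): On the knob's axis at the lid, fixed. Feel of a click at the knob: torque rises to about 0.2 N m (0.14 to 0.25), fades to nothing over some 0.2 rad, then the shaft snaps ahead to its next rest (stopped short, it falls back). Clicks are roughly 0.5 rad apart. The knob is worn on its shaft: after a change of direction, and for some 0.2 rad after each click, it turns freely (under 0.05 N m), the shaft staying.
- stop_side (a point): On the lid 29 mm in front of the knob's axis, at the edge of the blank disc under the knob, fixed. Feel of an end stop: a push of about 0.2 N m as for a click, but within 0.1 rad it rises hard instead of vanishing. 0.3 N m at the knob means the stop is reached; more than about 0.6 N m breaks it. Held there, the switch is in its first position (zero clicks) and rests there when let go.
- toggle (a joint): Angle of the toggle switch's lever: 0 = off, leaning to the front of the supply; 0.6 rad = on, leaning to the back. It snaps over by itself past the middle (0.3 rad), needs about 3 N at its tip and starts off.
- toggle_tip (a point): Tip of the steel bat lever of the toggle switch (moves with it), 90 mm above the desk when off. The lever is 6 mm thick, stands 20 mm out of its bush and turns about an axis along the supply's y, 67 mm above the desk; its tip travels 14 mm from front to back.
- motor: Small bare dc motor, 24 x 45 x 19 mm, lying loose on the desk in front of the supply; origin under its centre. Not to be disturbed.
- cutters: Red-handled side cutters, 148 mm long, 12 mm high, lying loose on the desk to the right of the supply; origin under its middle. Not to be disturbed.
- driver: Green-handled screwdriver, 161 mm long, 25 mm high, lying loose on the desk to the left of the supply; origin under its middle. Not to be disturbed.

How it is judged:
By the outcome, as a careful person would: the job done as asked, in the order asked, and still so for the second after the job is handed in, with the robot touching nothing.
It also fails if it takes over 70 s, if anything falls off the work surface, if the arm or the gripper's body presses on something with over 40 N, if the wrist force passes 120 N, or if a joint passes its speed limit or range.

### The arm

A 6-joint arm with a two-finger parallel gripper is mounted at the origin on a cart in front of the work surface, level with it; the furniture and walls round the work are solid. World frame = base frame: x ahead of the robot, y to its left, z up, the work surface at z = 0. Lengths are in mm, angles in degrees, forces in N, time in s.
With the tool pointing down it reaches from about 300 to 775 mm from the base axis. Payload 14.6 kg.
Tool frame: the origin (TCP) lies on the centre line of the jaws, within the pads' length; the fingertips stand 22 mm ahead of it and the grasp point (between the pads) lies 3 mm ahead of it; y points along the fingers, z is the direction in which the jaws open and shut, and the axes are right-handed (so a half turn about y gives the same grasp; the last joint's range is limited). The gripper opens to 94 mm and grips with 3 to 60 N. Pads are 16 mm wide; open, the fingers measure 119 mm over their backs; the gripper's body (75 mm by 177 mm) begins 78 mm behind the grasp point.
Start: joints at [65.111, 17.183, 87.147, -0, 75.671, -3.816], TCP at [197.757, 513.207, 227.446] pointing down, gripper open.
Joint ranges: [-173.82, 173.82], [-45.26, 126.66], [13.44, 144.39], [-59.66, 239.66], [0, 175.72], [-146.38, 146.38]. Speed limits (degrees/s): [127.2, 127.2, 147.25, 180, 180, 180].

### API

Orientations are given as [roll, pitch, yaw] about the fixed x, y, z axes, in that order (R = Rz(yaw) Ry(pitch) Rx(roll)).
In Python, from cell import env gives the robot as it stands. The module is installed in compiled form; this text tells all that it offers.
- The arm moves only by the tool arm_command, never from a script. Its argument "rows" is a list of rows, each a list of 6 numbers: the shift along the tool's x, y, z scaled (see below), then the turn, a rotation vector about the tool's x, y, z scaled (see below). A call has 1 to 20 rows; each row shifts and turns the pose as measured when the row begins, along the tool's axes as they then stand; what a row does not reach is not made up. The controller multiplies each number of a shift by 5 cm and each number of a turn by 45 degrees. A row lasts 1/10 s, in which the tool goes at most 50 mm and 8.59 degrees, less where a joint would pass 70% of its speed; a pose out of reach is approached as far as the arm can. A call with a number of a shift or a turn outside -1 to 1 is refused whole. A call with a gripper value outside its range is refused whole. "fingers" is the closure, from 0 (fully open) to 1 (shut), set as the call begins (left out, the last holds). The fingers move at their own pace and stop on an object; "grip_force" is the grip in N (left out, the last holds). Time passes only in rows, so rows that do not move let the fingers close. It gives the time, the measured TCP pose, the force and the opening at its end, in the units of the state.
- env.get_obs(): the state, without advancing time (a new reading comes with each control period).
- env.capture(name): name is "scene" or "top"; returns (picture, depth): 420x560x3 uint8, red, green, blue; 420x560 float32, mm along the optical axis (not along the pixel's ray), 0 where there is no reading.
- env.camera_model(name): a dict with "K" (3x3 intrinsics, pixels), "eye" and "orientation" of the camera in the world. Camera axes: x right, y up, looking along -z (the intrinsics and any distortion apply to the point x, -y, -z); pixel columns grow to the right and rows downward; lengths in mm; the calibration is good to about 2 mm. A picture is of the moment at which its call begins. camera_model takes no time and is no camera call.
- env.close_job(): hands the job in, once; it reports no verdict.
The state is a dict: "time": time; "joint_pos": joint angles; "qd": joint speeds; "tau": joint torques, N m; "position": TCP position; "orientation": TCP orientation; "force": force on the tool from outside, world axes, zero at the start; "wrist_torque": the same for the moment, N m; "finger_gap": finger opening in mm.
Only numpy, scipy, OpenCV 4.12 (cv2) and the standard library are available. Lean on these libraries where they do the work, as an engineer would, in place of code of your own. Each camera call takes 0.05 s, during which the arm holds its last target.

## Working session

There is one attempt and no reset: what is moved stays moved. The work goes in short steps, Python scripts to look and compute and a tool call to move; the robot and the scene stay as the last step left them, time stands still between calls to the robot, and variables do not carry over. Pictures are saved under pics/ and viewed, and the job is handed in when it is done.

Besides the shell and the picture viewer there is one more tool, called after "Request:" as a command line: name --pt "numbers of a row" for each row, then --argument value for the rest. arm_command: Moves the arm, as the interface text tells. Its arguments: {"type":"object","properties":{"rows":{"type":"array"},"fingers":{"type":"number"},"grip_force":{"type":"number"}},"required":["rows"]}

```bash
ls; mkdir -p pics
python3 - <<'E'
from cell import env
import cv2
o=env.get_obs()
for k,v in o.items(): print(k,v)
for n in ("scene","top"):
    p,d=env.capture(n); cv2.imwrite(f"pics/{n}0.png",p[:,:,::-1]); import numpy as np; np.save(f"pics/{n}0d.npy",d)
    print(n,env.camera_model(n))
E
```

```text
pics
time 0.0
joint_pos [ 6.51107922e+01  1.72181964e+01  8.71792952e+01 -4.98001791e-04
  7.56705398e+01 -3.81665855e+00]
qd [ 0.10246442  0.02026671 -0.02426313 -0.07740673  0.01922512 -0.0471666 ]
tau [ 1.19533186e-03 -5.31805408e+01 -3.52741063e+01  7.09229009e-02
  2.42983690e-02 -1.23315979e-05]
position [197.66622725 513.00433628 226.86915303]
orientation [-9.00679126e+01  4.04714910e-03 -2.10724281e+01]
force [-0.29903396  0.50758105 -0.01680425]
wrist_torque [-0.00479916 -0.05545516 -0.03800142]
finger_gap 93.98735995480541
scene {'K': array([[411.91484659,   0.        , 276.79790434],
       [  0.        , 411.91484659, 202.01203837],
       [  0.        ,   0.        ,   1.        ]]), 'eye': array([ 116.03829069, -590.14630124,  633.90580888]), 'orientation': array([ 50.88805739,  -1.01383756, -34.43276791])}
top {'K': array([[447.06184116,   0.        , 271.98537192],
       [  0.        , 447.06184116, 207.65533915],
       [  0.        ,   0.        ,   1.        ]]), 'eye': array([443.81585761, -45.98316845, 928.86569521]), 'orientation': array([  4.26850199,   0.13887031, -89.96478129])}
```

View pics/scene0.png

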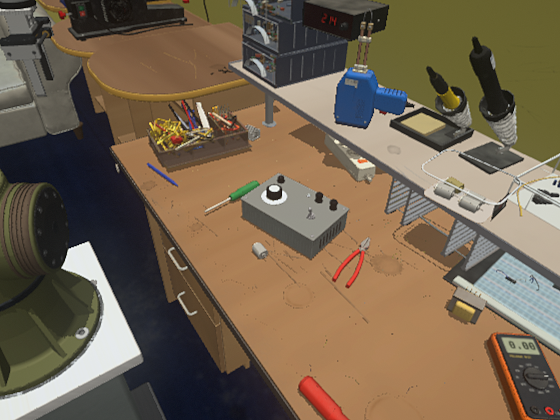

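View pics/top0.png

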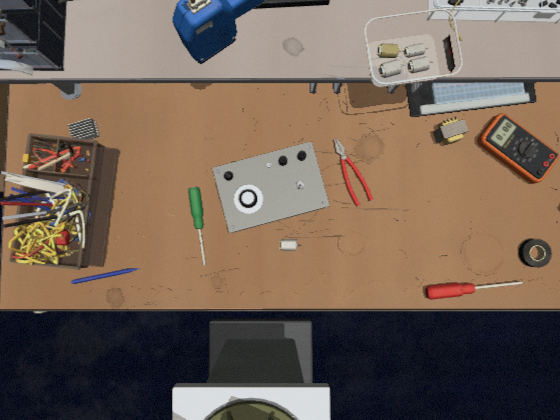

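The top view shows the supply at about (271,187), knob (248,198), toggle (300,185), motor (289,245), driver on the left and cutters on the right. Next I'll zoom in and measure.

```bash
cat > h.py <<'E'
import numpy as np, cv2
from scipy.spatial.transform import Rotation as R
from cell import env
def rot(o): return R.from_euler('xyz',o,degrees=True).as_matrix()
def cloud(n,d):
    m=env.camera_model(n);K=m['K'];v,u=np.mgrid[0:d.shape[0],0:d.shape[1]]
    x=(u-K[0,2])/K[0,0]*d;y=(v-K[1,2])/K[1,1]*d
    P=np.stack([x,-y,-d],-1)
    return P@rot(m['orientation']).T+np.array(m['eye'])
def proj(n,P):
    m=env.camera_model(n);K=m['K'];p=(np.atleast_2d(P)-m['eye'])@rot(m['orientation'])
    return np.stack([K[0,0]*p[:,0]/-p[:,2]+K[0,2],K[1,1]*-p[:,1]/-p[:,2]+K[1,2]],-1)
def ray(n,uv,z):
    m=env.camera_model(n);K=m['K'];uv=np.atleast_2d(uv).astype(float)
    d=np.stack([(uv[:,0]-K[0,2])/K[0,0],-(uv[:,1]-K[1,2])/K[1,1],-np.ones(len(uv))],-1)@rot(m['orientation']).T
    e=np.array(m['eye']);return e+d*((z-e[2])/d[:,2])[:,None]
E
python3 - <<'E'
from h import *
d=np.load('pics/top0d.npy');C=cloud('top',d)
im=cv2.imread('pics/top0.png');ims=cv2.imread('pics/scene0.png')
cv2.imwrite('pics/topz.png',cv2.resize(im[130:280,180:380],None,fx=4,fy=4,interpolation=cv2.INTER_CUBIC))
cv2.imwrite('pics/scenez.png',cv2.resize(ims[160:310,200:390],None,fx=4,fy=4,interpolation=cv2.INTER_CUBIC))
for (u,v) in [(290,190),(248,198),(271,210),(289,245),(150,200),(220,260),(196,205),(355,175),(250,60),(60,200),(300,185)]:
    print(u,v,C[v,u].round(1))
z=C[...,2]; m=(z>55)&(z<70)&(C[...,1]<250)&(C[...,1]>-200)&(C[...,0]<620)
n,l,s,c=cv2.connectedComponentsWithStats(m.astype(np.uint8))
i=1+np.argmax(s[1:,4]);print(s[i],c[i])
P=C[l==i];print(np.median(P[:,2]))
r=cv2.minAreaRect(P[:,:2].astype(np.float32));print(r,cv2.boxPoints(r))
m=(z>80)&(z<92)&(l!=0)|((z>80)&(z<92))
n2,l2,s2,c2=cv2.connectedComponentsWithStats(m.astype(np.uint8))
for j in range(1,n2):
    if s2[j,4]>3: print(s2[j],C[l2==j].mean(0).round(1))
E
```

```text
290 190 [543.1 -79.   61.7]
248 198 [525.    1.5  85.9]
271 210 [504.  -41.9  61.4]
289 245 [435.8 -78.4  16.8]
150 200 [529.2 211.5  -1.9]
220 260 [404.7  63.4   1.9]
196 205 [516.7 110.6  24.2]
355 175 [ 5.818e+02 -2.175e+02 -3.000e-01]
250 60 [773.6  -3.7 134.5]
60 200 [443.8 -46.  928.9]
300 185 [549.5 -96.8  89.2]
[ 212  151  117   82 6312] [269.44629278 188.20358048]
61.598109502717364
((550.656982421875, -39.6824951171875), (133.28042602539062, 203.32638549804688), 15.066524505615234) [[ 459.88116   41.16351]
 [ 512.73395 -155.17346]
 [ 641.4328  -120.5285 ]
 [ 588.58      75.80847]]
[ 34 140   5   3   8] [634.8 408.5  86.7]
[ 33 145   6   3   8] [624.8 409.3  85.9]
[ 32 150   6   3   9] [615.1 410.8  86. ]
[297 150   9   9  49] [609.7 -99.6  82.2]
[ 31 155   6   3   9] [605.  411.9  87.1]
[279 155   8   9  49] [600.5 -63.6  82. ]
[ 31 161   5   2   6] [595.5 412.6  85.8]
[  8 174  19  12 132] [559.9 441.   85.9]
[299 185   3   3   9] [547.6 -96.9  88.5]
[238 189  19  18 248] [526.3   3.3  84.6]
[  2 193  27  13 106] [523.3 436.6  85.6]
[  1 215  11   5  31] [489.  460.5  84.1]
[ 25 219   9   5  27] [481.5 415.2  86.1]
[ 31 221  12   8  34] [475.6 402.   82.5]
[ 21 230   2   3   4] [463.  431.3  80.9]
[ 26 232   7   6  23] [454.6 416.1  84.3]
[ 28 246   5   5  15] [430.7 413.2  83.3]
[ 13 250  34  14 155] [412.  417.1  85.9]
[ 50 250   7   7  28] [420.9 368.7  83.2]
```

View pics/topz.png

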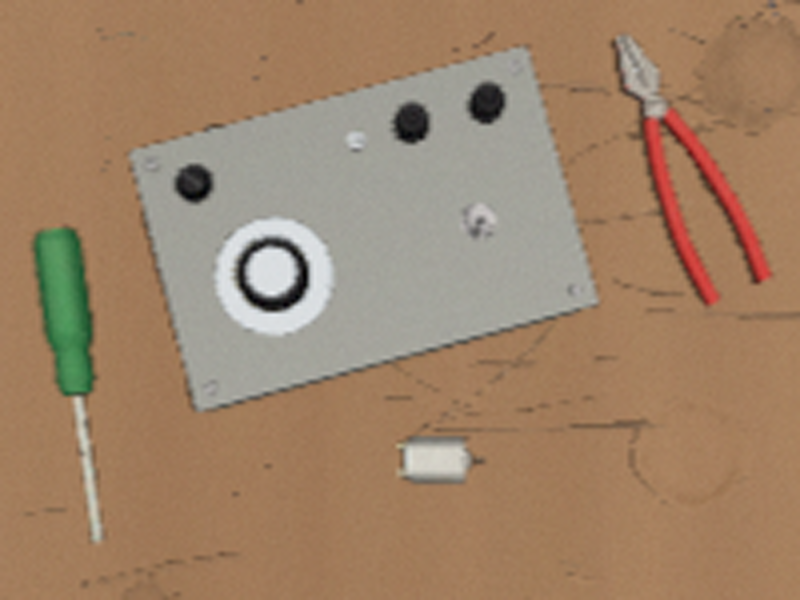

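View pics/scenez.png

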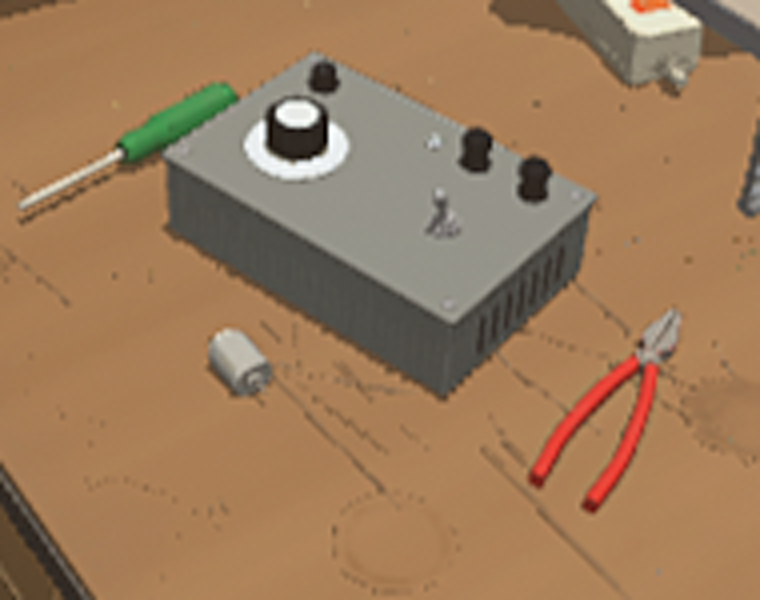

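```bash
cat >> h.py <<'E'
KN=np.array([526.5,3.4]); 
def st(target=None,yaw=None):
    o=env.get_obs(); T=rot(o['orientation'])
    print('t',round(o['time'],2),'pos',o['position'].round(2),'rpy',np.round(o['orientation'],2),'q6',round(o['joint_pos'][5],2),'gap',round(o['finger_gap'],1))
    print('F',np.round(o['force'],2),'M',np.round(o['wrist_torque'],3),'tau6',round(o['tau'][5],4))
    if target is not None:
        d=T.T@(np.array(target)-o['position']); print('shift mm',d.round(2),'units',(d/50).round(4))
    if yaw is not None:
        rv=(R.from_matrix(T).inv()*R.from_euler('xyz',[-90,0,yaw],degrees=True)).as_rotvec(degrees=True)
        print('turn',rv.round(2),'units',(rv/45).round(4))
E
python3 -c "
from h import *
st([526.5,3.4,226],-115)"
```

```text
t 0.1 pos [197.66 513.04 226.98] rpy [-90.06   0.   -21.07] q6 -3.82 gap 94.0
F [-0.25  0.55 -0.65] M [0.012 0.007 0.025] tau6 -0.0
shift mm [ 490.08    1.3  -357.33] units [ 9.8016  0.026  -7.1467]
turn [5.000e-02 9.393e+01 4.000e-02] units [1.0000e-03 2.0873e+00 1.0000e-03]
```

Request:
arm_command --pt "0.7 0 -0.51 0 0 0" --pt "0.7 0 -0.51 0 0 0" --pt "0.7 0 -0.51 0 0 0" --pt "0.7 0 -0.51 0 0 0" --pt "0.7 0 -0.51 0 0 0" --pt "0.7 0 -0.51 0 0 0" --pt "0.7 0 -0.51 0 0 0" --pt "0.7 0 -0.51 0 0 0" --pt "0.7 0 -0.51 0 0 0" --pt "0.7 0 -0.51 0 0 0" --pt "0.7 0 -0.51 0 0 0" --pt "0.7 0 -0.51 0 0 0" --fingers 0.36 --grip_force 10

```text
time: 1.3
position: [486.0, 61.9, 224.7]
orientation: [-90.3, 0.1, -20.6]
force: [0.4, 0.1, -0.9]
finger_gap: 60.2
```

```bash
python3 -c "
from h import *
st([526.5,3.4,180],-115)"
```

```text
t 1.3 pos [486.    61.95 224.74] rpy [-90.26   0.12 -20.63] q6 -66.23 gap 60.2
F [ 0.43  0.07 -0.92] M [ 0.02  -0.006  0.027] tau6 1.6342
shift mm [ 58.63  44.81 -40.31] units [ 1.1725  0.8962 -0.8063]
turn [ 0.3  94.37  0.13] units [0.0066 2.0971 0.0028]
```

Request:
arm_command --pt "0.59 0 -0.4 0 0 0" --pt "0.59 0 -0.4 0 0 0" --pt "0 0.1 0 0 0.19 0" --pt "0 0.1 0 0 0.19 0" --pt "0 0.1 0 0 0.19 0" --pt "0 0.1 0 0 0.19 0" --pt "0 0.1 0 0 0.19 0" --pt "0 0.1 0 0 0.19 0" --pt "0 0.1 0 0 0.19 0" --pt "0 0.1 0 0 0.19 0" --pt "0 0.1 0 0 0.19 0" --pt "0 0 0 0 0.19 0" --pt "0 0 0 0 0.1 0" --pt "0 0 0 0 0 0"

```text
time: 2.7
position: [528.0, -5.2, 172.5]
orientation: [-90.6, -0.5, -111.9]
force: [0.1, -0.1, 0.5]
finger_gap: 60.1
```

```bash
python3 -c "
from h import *
st([526.5,3.4,125],-115)"
```

```text
t 2.7 pos [527.96  -5.24 172.53] rpy [ -90.64   -0.46 -111.88] q6 17.56 gap 60.1
F [ 0.1  -0.13  0.46] M [-0.071  0.08   0.017] tau6 1.5154
shift mm [-7.86 47.52 -4.04] units [-0.1571  0.9503 -0.0809]
turn [0.63 3.11 0.48] units [0.014  0.0692 0.0107]
```

Request:
arm_command --pt "-0.08 0.3 -0.04 0.014 0 0.011" --pt "-0.08 0.3 -0.04 0 0 0" --pt "0 0.25 0 0 0 0" --pt "0 0 0 0 0 0"

```text
time: 3.1
position: [526.9, 3.7, 128.3]
orientation: [-90.0, 0.0, -111.3]
force: [1.0, -0.2, 0.2]
finger_gap: 60.4
```

```bash
python3 -c "
from h import *
st([526.5,3.4,92],-112)
for n in ('scene','top'):
    p,d=env.capture(n); cv2.imwrite(f'pics/{n}1.png',cv2.resize(p[130:310,180:400,::-1],None,fx=3,fy=3))
"
```

```text
t 3.1 pos [526.95   3.75 128.34] rpy [-9.0000e+01  4.0000e-02 -1.1135e+02] q6 17.73 gap 60.4
F [ 0.96 -0.21  0.21] M [-0.053  0.115  0.007] tau6 0.033
shift mm [ 0.51 36.34 -0.29] units [ 0.0102  0.7268 -0.0059]
turn [-0.    0.65 -0.04] units [-0.0001  0.0145 -0.001 ]
```

View pics/scene1.png

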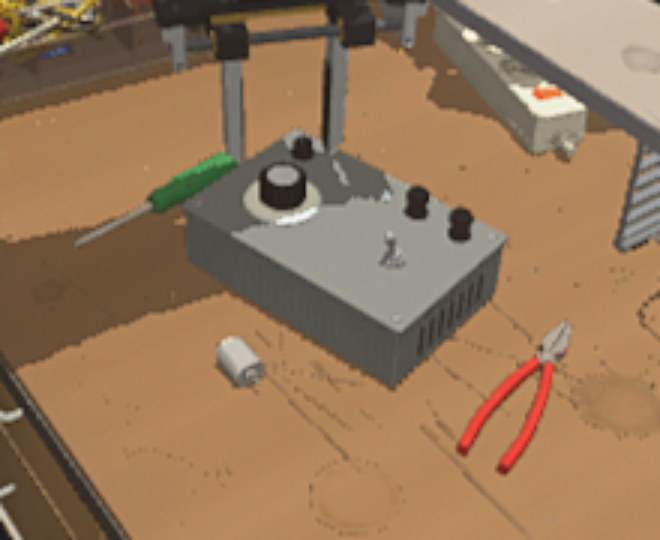

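The scene view shows the two fingers hanging above and either side of the knob at about (282,185), clear of the fuse cap. I'll descend.

Request:
arm_command --pt "0.01 0.25 -0.005 0 0 0" --pt "0 0.25 0 0 0 0" --pt "0 0.18 0 0 0 0" --pt "0 0 0 0 0 0"

```text
time: 3.6
position: [527.9, 2.8, 94.2]
orientation: [-89.8, 0.1, -111.4]
force: [0.2, -0.2, 0.7]
finger_gap: 60.0
```

```bash
python3 -c "
from h import *
st([526.5,3.4,92],-112)
"
```

```text
t 3.6 pos [527.92   2.83  94.15] rpy [-8.9770e+01  1.1000e-01 -1.1136e+02] q6 17.65 gap 60.0
F [ 0.18 -0.18  0.66] M [-0.073  0.096  0.02 ] tau6 -0.0027
shift mm [-0.01  2.15 -1.54] units [-0.0001  0.043  -0.0308]
turn [-0.23  0.64 -0.11] units [-0.0051  0.0142 -0.0025]
```

Request:
arm_command --pt "0 0.03 -0.03 -0.005 0 -0.002" --pt "0 0 0 0 0 0" --pt "0 0 0 0 0 0" --pt "0 0 0 0 0 0" --pt "0 0 0 0 0 0" --pt "0 0 0 0 0 0" --fingers 1 --grip_force 6

```text
time: 4.2
position: [526.6, 3.4, 92.7]
orientation: [-90.0, 0.0, -111.4]
force: [0.6, -0.3, -3.0]
finger_gap: 36.0
```

```bash
python3 -c "
from h import *
st([526.5,3.4,92],-112)
"
```

```text
t 4.2 pos [526.59   3.39  92.74] rpy [-9.0000e+01  2.0000e-02 -1.1135e+02] q6 17.72 gap 36.0
F [ 0.57 -0.34 -2.95] M [-0.06  -0.035  0.011] tau6 -0.0016
shift mm [ 0.02  0.74 -0.09] units [ 0.0005  0.0148 -0.0017]
turn [-0.    0.65 -0.02] units [-0.      0.0144 -0.0004]
```

Request:
arm_command --pt "0 0 0 0 0 0" --pt "0 0 0 0 0 0" --pt "0 0 0 0 -0.06 0" --grip_force 25

```text
time: 4.5
position: [526.6, 3.4, 92.7]
orientation: [-90.0, 0.0, -108.6]
force: [0.4, 0.8, -1.7]
finger_gap: 35.5
```

```bash
cat > s.py <<'E'
from h import *
o=env.get_obs(); T=rot(o['orientation']); d=T.T@(np.r_[526.6,3.4,92.5]-o['position'])
print('t %.2f yaw %.2f Mz %.3f tau6 %.3f F %s z %.2f shift units %s rp %s gap %.1f q6 %.1f'%(o['time'],o['orientation'][2],o['wrist_torque'][2],o['tau'][5],np.round(o['force'],1),o['position'][2],(d/50).round(3),np.round(o['orientation'][:2],2),o['finger_gap'],o['joint_pos'][5]))
E
python3 s.py; python3 s.py
```

```text
t 4.50 yaw -108.64 Mz 0.018 tau6 1.772 F [ 0.4  0.8 -1.7] z 92.73 shift units [-0.     0.005  0.   ] rp [-9.e+01  2.e-02] gap 35.5 q6 15.0
t 4.50 yaw -108.64 Mz 0.018 tau6 1.772 F [ 0.4  0.8 -1.7] z 92.73 shift units [-0.     0.005  0.   ] rp [-9.e+01  2.e-02] gap 35.5 q6 15.0
```

Request:
arm_command --pt "0 0 0 0 -0.05 0"

```text
time: 4.6
position: [526.6, 3.4, 92.8]
orientation: [-90.0, 0.0, -106.3]
force: [0.4, -0.5, -2.6]
finger_gap: 35.4
```

```bash
python3 s.py
```

```text
t 4.60 yaw -106.28 Mz 0.063 tau6 0.775 F [ 0.4 -0.5 -2.6] z 92.75 shift units [0.    0.005 0.001] rp [-9.e+01  2.e-02] gap 35.4 q6 12.6
```

Request:
arm_command --pt "0 0 0 0 -0.05 0"

```text
time: 4.7
position: [526.6, 3.4, 92.8]
orientation: [-90.0, 0.0, -103.9]
force: [-0.0, 0.7, -2.3]
finger_gap: 35.5
```

```bash
python3 s.py
```

```text
t 4.70 yaw -103.94 Mz -0.041 tau6 0.874 F [-0.   0.7 -2.3] z 92.76 shift units [-0.     0.005  0.001] rp [-9.e+01  2.e-02] gap 35.5 q6 10.3
```

Request:
arm_command --pt "0 0 0 0 -0.05 0"

```text
time: 4.8
position: [526.5, 3.4, 92.7]
orientation: [-90.0, 0.0, -101.6]
force: [-0.1, 0.2, -3.1]
finger_gap: 35.3
```

```bash
python3 s.py
```

```text
t 4.80 yaw -101.60 Mz 0.035 tau6 0.853 F [-0.1  0.2 -3.1] z 92.73 shift units [0.001 0.005 0.002] rp [-9.001e+01  2.000e-02] gap 35.3 q6 8.0
```

Request:
arm_command --pt "0 0 0 0 -0.05 0"

```text
time: 4.9
position: [526.5, 3.4, 92.8]
orientation: [-90.0, 0.0, -99.2]
force: [0.8, 0.6, -1.2]
finger_gap: 35.2
```

```bash
python3 s.py
```

```text
t 4.90 yaw -99.25 Mz 0.022 tau6 0.855 F [ 0.8  0.6 -1.2] z 92.75 shift units [-0.     0.005  0.002] rp [-9.001e+01  2.000e-02] gap 35.2 q6 5.6
```

Request:
arm_command --pt "0 0 0 0 -0.05 0"

```text
time: 5.0
position: [526.5, 3.5, 92.8]
orientation: [-90.0, 0.0, -96.9]
force: [1.3, -0.4, -2.3]
finger_gap: 35.1
```

```bash
python3 s.py
```

```text
t 5.00 yaw -96.90 Mz -0.159 tau6 0.765 F [ 1.3 -0.4 -2.3] z 92.75 shift units [0.001 0.005 0.002] rp [-9.001e+01  2.000e-02] gap 35.1 q6 3.3
```

Request:
arm_command --pt "0 0 0 0 -0.05 0"

```text
time: 5.1
position: [526.5, 3.4, 92.7]
orientation: [-90.0, 0.0, -94.6]
force: [0.1, -0.4, -2.5]
finger_gap: 35.4
```

```bash
python3 s.py
```

```text
t 5.10 yaw -94.58 Mz -0.196 tau6 0.617 F [ 0.1 -0.4 -2.5] z 92.73 shift units [-0.     0.005  0.003] rp [-9.001e+01  2.000e-02] gap 35.4 q6 0.9
```

Request:
arm_command --pt "0 0 0 0 -0.04 0"

```text
time: 5.2
position: [526.4, 3.4, 92.7]
orientation: [-90.0, 0.0, -92.7]
force: [0.4, 0.2, -2.8]
finger_gap: 35.2
```

```bash
python3 s.py
```

```text
t 5.20 yaw -92.70 Mz -0.222 tau6 0.368 F [ 0.4  0.2 -2.8] z 92.74 shift units [-0.     0.005  0.003] rp [-9.001e+01  3.000e-02] gap 35.2 q6 -1.0
```

Request:
arm_command --pt "0 0 0 0 -0.04 0"

```text
time: 5.3
position: [526.4, 3.4, 92.8]
orientation: [-90.0, 0.0, -90.8]
force: [0.5, 0.0, -1.4]
finger_gap: 35.4
```

```bash
python3 s.py
```

```text
t 5.30 yaw -90.83 Mz -0.120 tau6 0.520 F [ 0.5  0.  -1.4] z 92.76 shift units [-0.     0.005  0.004] rp [-9.002e+01  3.000e-02] gap 35.4 q6 -2.8
```

Request:
arm_command --pt "0 0 0 0 -0.04 0"

```text
time: 5.4
position: [526.4, 3.4, 92.7]
orientation: [-90.0, 0.0, -89.0]
force: [0.6, 0.1, -2.8]
finger_gap: 35.1
```

```bash
python3 s.py
```

```text
t 5.40 yaw -88.97 Mz -0.138 tau6 0.555 F [ 0.6  0.1 -2.8] z 92.73 shift units [0.    0.005 0.004] rp [-9.002e+01  4.000e-02] gap 35.1 q6 -4.7
```

Request:
arm_command --pt "0 0 0.003 0 -0.05 0"

```text
time: 5.5
position: [526.5, 3.4, 92.8]
orientation: [-90.0, 0.0, -86.7]
force: [-0.3, -0.7, -1.4]
finger_gap: 35.7
```

```bash
python3 s.py
```

```text
t 5.50 yaw -86.65 Mz -0.079 tau6 0.887 F [-0.3 -0.7 -1.4] z 92.76 shift units [0.    0.005 0.003] rp [-9.003e+01  5.000e-02] gap 35.7 q6 -7.0
```

Request:
arm_command --pt "0 0 0 0 -0.05 0"

```text
time: 5.6
position: [526.4, 3.4, 92.8]
orientation: [-90.0, 0.1, -84.3]
force: [0.3, 0.6, -1.5]
finger_gap: 35.5
```

```bash
python3 s.py
```

```text
t 5.60 yaw -84.31 Mz -0.065 tau6 0.809 F [ 0.3  0.6 -1.5] z 92.76 shift units [0.001 0.005 0.004] rp [-9.004e+01  5.000e-02] gap 35.5 q6 -9.4
```

Request:
arm_command --pt "0 0 0 0 -0.05 0"

```text
time: 5.7
position: [526.3, 3.4, 92.8]
orientation: [-90.0, 0.1, -82.0]
force: [1.2, -0.1, -2.7]
finger_gap: 35.0
```

```bash
python3 s.py
```

```text
t 5.70 yaw -81.97 Mz -0.042 tau6 0.840 F [ 1.2 -0.1 -2.7] z 92.76 shift units [0.001 0.005 0.005] rp [-9.004e+01  5.000e-02] gap 35.0 q6 -11.7
```

Request:
arm_command --pt "0 0 0 0 -0.05 0"

```text
time: 5.8
position: [526.3, 3.4, 92.7]
orientation: [-90.0, 0.1, -79.6]
force: [0.8, 0.2, -2.8]
finger_gap: 35.6
```

```bash
python3 s.py
```

```text
t 5.80 yaw -79.63 Mz 0.025 tau6 0.866 F [ 0.8  0.2 -2.8] z 92.74 shift units [0.002 0.005 0.006] rp [-9.005e+01  6.000e-02] gap 35.6 q6 -14.0
```

Request:
arm_command --pt "0.002 0.005 0.008 0 -0.05 0"

```text
time: 5.9
position: [526.5, 3.4, 92.7]
orientation: [-90.1, 0.1, -77.3]
force: [-5.2, -0.6, 4.7]
finger_gap: 35.8
```

```bash
python3 s.py
```

```text
t 5.90 yaw -77.27 Mz -0.002 tau6 0.854 F [-5.2 -0.6  4.7] z 92.65 shift units [0.001 0.003 0.002] rp [-9.008e+01  7.000e-02] gap 35.8 q6 -16.4
```

Request:
arm_command --pt "0 0 0 0 -0.05 0"

```text
time: 6.0
position: [526.3, 3.4, 92.7]
orientation: [-90.1, 0.1, -74.9]
force: [-0.4, -0.5, -2.4]
finger_gap: 35.1
```

```bash
python3 s.py
```

```text
t 6.00 yaw -74.93 Mz 0.002 tau6 0.854 F [-0.4 -0.5 -2.4] z 92.74 shift units [0.002 0.005 0.005] rp [-9.01e+01  8.00e-02] gap 35.1 q6 -18.7
```

Request:
arm_command --pt "0 0 0 0 -0.04 0"

```text
time: 6.1
position: [526.3, 3.4, 92.8]
orientation: [-90.1, 0.1, -73.0]
force: [0.9, -0.4, -3.7]
finger_gap: 35.8
```

```bash
python3 s.py
```

```text
t 6.10 yaw -73.03 Mz 0.013 tau6 0.558 F [ 0.9 -0.4 -3.7] z 92.77 shift units [0.003 0.005 0.006] rp [-9.011e+01  9.000e-02] gap 35.8 q6 -20.6
```

Request:
arm_command --pt "0 0 0 0 -0.04 0"

```text
time: 6.2
position: [526.3, 3.4, 92.8]
orientation: [-90.1, 0.1, -71.2]
force: [-0.3, -0.5, -2.6]
finger_gap: 35.3
```

```bash
python3 s.py
```

```text
t 6.20 yaw -71.15 Mz -0.023 tau6 0.675 F [-0.3 -0.5 -2.6] z 92.77 shift units [0.003 0.005 0.006] rp [-9.01e+01  9.00e-02] gap 35.3 q6 -22.5
```

Request:
arm_command --pt "0 0 0 0 -0.04 0"

```text
time: 6.3
position: [526.2, 3.4, 92.7]
orientation: [-90.1, 0.1, -69.3]
force: [0.3, -0.0, -2.7]
finger_gap: 35.8
```

```bash
python3 s.py
```

```text
t 6.30 yaw -69.28 Mz 0.032 tau6 0.678 F [ 0.3 -0.  -2.7] z 92.73 shift units [0.003 0.005 0.007] rp [-9.011e+01  9.000e-02] gap 35.8 q6 -24.4
```

Request:
arm_command --pt "0 0 0 0 -0.04 0"

```text
time: 6.4
position: [526.2, 3.4, 92.7]
orientation: [-90.1, 0.1, -67.4]
force: [-0.2, -0.2, -1.8]
finger_gap: 35.6
```

```bash
python3 s.py
```

```text
t 6.40 yaw -67.40 Mz -0.045 tau6 0.645 F [-0.2 -0.2 -1.8] z 92.74 shift units [0.003 0.005 0.007] rp [-90.1   0.1] gap 35.6 q6 -26.3
```

Request:
arm_command --pt "0 0 0 0 -0.03 0"

```text
time: 6.5
position: [526.2, 3.4, 92.7]
orientation: [-90.1, 0.1, -66.0]
force: [0.5, -0.7, -2.4]
finger_gap: 35.1
```

```bash
python3 s.py
```

```text
t 6.50 yaw -65.98 Mz -0.193 tau6 0.188 F [ 0.5 -0.7 -2.4] z 92.75 shift units [0.003 0.005 0.007] rp [-90.1   0.1] gap 35.1 q6 -27.7
```

Request:
arm_command --pt "0 0 0 0 -0.03 0"

```text
time: 6.6
position: [526.2, 3.3, 92.7]
orientation: [-90.1, 0.1, -64.6]
force: [0.6, -0.3, -3.1]
finger_gap: 35.2
```

```bash
python3 s.py
```

```text
t 6.60 yaw -64.57 Mz -0.199 tau6 0.282 F [ 0.6 -0.3 -3.1] z 92.74 shift units [0.003 0.005 0.008] rp [-90.1    0.11] gap 35.2 q6 -29.1
```

Request:
arm_command --pt "0 0 0 0 -0.03 0"

```text
time: 6.7
position: [526.2, 3.3, 92.7]
orientation: [-90.1, 0.1, -63.1]
force: [0.8, -0.5, -1.7]
finger_gap: 35.2
```

```bash
python3 s.py
```

```text
t 6.70 yaw -63.14 Mz -0.208 tau6 0.340 F [ 0.8 -0.5 -1.7] z 92.75 shift units [0.003 0.005 0.008] rp [-90.09   0.11] gap 35.2 q6 -30.5
```

Request:
arm_command --pt "0 0 0 0 -0.03 0"

```text
time: 6.8
position: [526.2, 3.3, 92.8]
orientation: [-90.1, 0.1, -61.7]
force: [0.9, -0.3, -2.1]
finger_gap: 35.3
```

```bash
python3 s.py
```

```text
t 6.80 yaw -61.69 Mz -0.143 tau6 0.378 F [ 0.9 -0.3 -2.1] z 92.76 shift units [0.003 0.005 0.008] rp [-90.09   0.12] gap 35.3 q6 -32.0
```

Request:
arm_command --pt "0 0 0 0 -0.03 0"

```text
time: 6.9
position: [526.2, 3.4, 92.7]
orientation: [-90.1, 0.1, -60.2]
force: [-0.0, -0.8, -2.6]
finger_gap: 35.5
```

```bash
python3 s.py
```

```text
t 6.90 yaw -60.23 Mz -0.173 tau6 0.403 F [-0.  -0.8 -2.6] z 92.74 shift units [0.004 0.005 0.008] rp [-90.09   0.12] gap 35.5 q6 -33.4
```

Request:
arm_command --pt "0 0 0 0 -0.03 0"

```text
time: 7.0
position: [526.2, 3.3, 92.8]
orientation: [-90.1, 0.1, -58.8]
force: [1.1, -0.1, -2.2]
finger_gap: 35.5
```

```bash
python3 s.py
```

```text
t 7.00 yaw -58.76 Mz -0.098 tau6 0.425 F [ 1.1 -0.1 -2.2] z 92.76 shift units [0.003 0.005 0.008] rp [-90.09   0.12] gap 35.5 q6 -34.9
```

Request:
arm_command --pt "0 0 0 0 -0.05 0" --pt "0 0 0 0 -0.05 0"

```text
time: 7.2
position: [526.1, 3.3, 92.8]
orientation: [-90.1, 0.1, -54.0]
force: [-0.4, -0.4, -2.3]
finger_gap: 35.1
```

```bash
python3 s.py
```

```text
t 7.20 yaw -53.97 Mz -0.084 tau6 0.847 F [-0.4 -0.4 -2.3] z 92.76 shift units [0.005 0.005 0.009] rp [-90.09   0.13] gap 35.1 q6 -39.7
```

Request:
arm_command --pt "0 0 0 0 -0.05 0" --pt "0 0 0 0 -0.05 0"

```text
time: 7.4
position: [526.1, 3.3, 92.8]
orientation: [-90.1, 0.1, -49.1]
force: [-0.3, 0.1, -1.8]
finger_gap: 35.3
```

```bash
python3 s.py
```

```text
t 7.40 yaw -49.13 Mz 0.003 tau6 0.893 F [-0.3  0.1 -1.8] z 92.76 shift units [0.006 0.005 0.009] rp [-90.09   0.13] gap 35.3 q6 -44.5
```

Request:
arm_command --pt "0 0 0 0 -0.05 0"

```text
time: 7.5
position: [526.0, 3.3, 92.7]
orientation: [-90.1, 0.1, -46.7]
force: [-0.0, -0.1, -2.7]
finger_gap: 35.2
```

```bash
python3 s.py
```

```text
t 7.50 yaw -46.71 Mz -0.049 tau6 0.880 F [-0.  -0.1 -2.7] z 92.74 shift units [0.006 0.005 0.01 ] rp [-90.09   0.14] gap 35.2 q6 -46.9
```

Request:
arm_command --pt "0 0 0 0 -0.04 0"

```text
time: 7.6
position: [526.0, 3.3, 92.8]
orientation: [-90.1, 0.1, -44.7]
force: [0.6, -0.5, -2.4]
finger_gap: 35.3
```

```bash
python3 s.py
```

```text
t 7.60 yaw -44.74 Mz -0.037 tau6 0.585 F [ 0.6 -0.5 -2.4] z 92.75 shift units [0.007 0.005 0.009] rp [-90.09   0.14] gap 35.3 q6 -48.9
```

Request:
arm_command --pt "0 0 0 0 -0.04 0"

```text
time: 7.7
position: [526.0, 3.3, 92.7]
orientation: [-90.1, 0.1, -42.8]
force: [-1.1, 0.7, -2.4]
finger_gap: 35.8
```

```bash
python3 s.py
```

```text
t 7.70 yaw -42.79 Mz 0.011 tau6 0.701 F [-1.1  0.7 -2.4] z 92.75 shift units [0.007 0.005 0.01 ] rp [-90.09   0.14] gap 35.8 q6 -50.9
```

Request:
arm_command --pt "0 0 0 0 -0.04 0"

```text
time: 7.8
position: [526.0, 3.3, 92.8]
orientation: [-90.1, 0.1, -40.8]
force: [-0.1, -0.5, -2.5]
finger_gap: 35.3
```

```bash
python3 s.py
```

```text
t 7.80 yaw -40.83 Mz -0.028 tau6 0.703 F [-0.1 -0.5 -2.5] z 92.75 shift units [0.007 0.005 0.01 ] rp [-90.09   0.14] gap 35.3 q6 -52.8
```

Request:
arm_command --pt "0 0 0 0 -0.03 0"

```text
time: 7.9
position: [526.0, 3.3, 92.7]
orientation: [-90.1, 0.1, -39.3]
force: [0.1, -0.9, -2.2]
finger_gap: 34.9
```

```bash
python3 s.py
```

```text
t 7.90 yaw -39.34 Mz 0.019 tau6 0.393 F [ 0.1 -0.9 -2.2] z 92.74 shift units [0.008 0.005 0.01 ] rp [-90.1    0.14] gap 34.9 q6 -54.3
```

Request:
arm_command --pt "0 0 0 0 -0.03 0"

```text
time: 8.0
position: [526.0, 3.2, 92.8]
orientation: [-90.1, 0.1, -37.9]
force: [-0.2, -0.9, -2.6]
finger_gap: 35.0
```

```bash
python3 s.py
```

```text
t 8.00 yaw -37.88 Mz -0.031 tau6 0.509 F [-0.2 -0.9 -2.6] z 92.75 shift units [0.008 0.005 0.01 ] rp [-90.1    0.14] gap 35.0 q6 -55.8
```

Request:
arm_command --pt "0 0 0 0 -0.03 0"

```text
time: 8.1
position: [526.0, 3.2, 92.7]
orientation: [-90.1, 0.1, -36.4]
force: [-0.1, -1.3, -1.7]
finger_gap: 35.3
```

```bash
python3 s.py
```

```text
t 8.10 yaw -36.41 Mz -0.174 tau6 0.374 F [-0.1 -1.3 -1.7] z 92.74 shift units [0.008 0.005 0.011] rp [-90.1    0.14] gap 35.3 q6 -57.2
```

Request:
arm_command --pt "0 0 0 0 -0.03 0"

```text
time: 8.2
position: [525.9, 3.2, 92.7]
orientation: [-90.1, 0.1, -35.0]
force: [-0.0, -0.7, -2.9]
finger_gap: 34.9
```

```bash
python3 s.py
```

```text
t 8.20 yaw -34.96 Mz -0.249 tau6 0.297 F [-0.  -0.7 -2.9] z 92.71 shift units [0.008 0.004 0.011] rp [-90.1    0.15] gap 34.9 q6 -58.7
```

Request:
arm_command --pt "0 0 0 0 -0.03 0"

```text
time: 8.3
position: [525.9, 3.2, 92.7]
orientation: [-90.1, 0.2, -33.5]
force: [-0.6, -0.0, -2.0]
finger_gap: 35.4
```

```bash
python3 s.py
```

```text
t 8.30 yaw -33.51 Mz -0.254 tau6 0.338 F [-0.6 -0.  -2. ] z 92.72 shift units [0.009 0.004 0.011] rp [-90.09   0.15] gap 35.4 q6 -60.1
```

Request:
arm_command --pt "0 0 0 0 -0.025 0"

```text
time: 8.4
position: [526.0, 3.1, 92.7]
orientation: [-90.1, 0.2, -32.3]
force: [0.2, -0.6, -3.2]
finger_gap: 35.6
```

```bash
python3 s.py
```

```text
t 8.40 yaw -32.28 Mz -0.166 tau6 0.212 F [ 0.2 -0.6 -3.2] z 92.74 shift units [0.008 0.005 0.011] rp [-90.09   0.16] gap 35.6 q6 -61.4
```

Request:
arm_command --pt "0 0 0 0 -0.025 0"

```text
time: 8.5
position: [526.0, 3.2, 92.8]
orientation: [-90.1, 0.2, -31.1]
force: [-0.4, 0.3, -2.3]
finger_gap: 35.6
```

```bash
python3 s.py
```

```text
t 8.50 yaw -31.05 Mz -0.141 tau6 0.286 F [-0.4  0.3 -2.3] z 92.76 shift units [0.009 0.005 0.011] rp [-90.08   0.16] gap 35.6 q6 -62.6
```

Request:
arm_command --pt "0 0 0 0 -0.04 0" --pt "0 0 0 0 -0.04 0"

```text
time: 8.7
position: [525.9, 3.1, 92.7]
orientation: [-90.1, 0.2, -27.2]
force: [0.8, -0.6, -1.9]
finger_gap: 35.7
```

```bash
python3 s.py
```

```text
t 8.70 yaw -27.22 Mz -0.066 tau6 0.620 F [ 0.8 -0.6 -1.9] z 92.74 shift units [0.01  0.005 0.011] rp [-90.08   0.17] gap 35.7 q6 -66.4
```

Request:
arm_command --pt "0 0 0 0 -0.05 0" --pt "0 0 0 0 -0.05 0"

```text
time: 8.9
position: [525.9, 3.1, 92.7]
orientation: [-90.1, 0.2, -22.4]
force: [0.6, -0.5, -2.2]
finger_gap: 35.5
```

```bash
python3 s.py
```

```text
t 8.90 yaw -22.42 Mz 0.009 tau6 0.859 F [ 0.6 -0.5 -2.2] z 92.74 shift units [0.011 0.005 0.011] rp [-90.08   0.17] gap 35.5 q6 -71.2
```

Request:
arm_command --pt "0.005 0.003 0.005 0 -0.05 0"

```text
time: 9.0
position: [526.1, 3.1, 92.7]
orientation: [-90.1, 0.2, -20.0]
force: [-4.0, -2.8, 2.1]
finger_gap: 35.8
```

```bash
python3 s.py
```

```text
t 9.00 yaw -20.01 Mz -0.006 tau6 0.877 F [-4.  -2.8  2.1] z 92.70 shift units [0.008 0.004 0.009] rp [-90.09   0.19] gap 35.8 q6 -73.6
```

Request:
arm_command --pt "0 0 0 0 -0.04 0"

```text
time: 9.1
position: [525.9, 3.1, 92.7]
orientation: [-90.1, 0.2, -18.1]
force: [-1.0, -2.2, -1.7]
finger_gap: 35.5
```

```bash
python3 s.py
```

```text
t 9.10 yaw -18.05 Mz 0.054 tau6 0.594 F [-1.  -2.2 -1.7] z 92.74 shift units [0.011 0.005 0.01 ] rp [-90.1    0.21] gap 35.5 q6 -75.6
```

Request:
arm_command --pt "0 0 0 0 -0.04 0"

```text
time: 9.2
position: [525.9, 3.1, 92.8]
orientation: [-90.1, 0.2, -16.1]
force: [-0.3, -1.2, -2.7]
finger_gap: 35.4
```

```bash
python3 s.py
```

```text
t 9.20 yaw -16.11 Mz 0.033 tau6 0.696 F [-0.3 -1.2 -2.7] z 92.78 shift units [0.012 0.005 0.011] rp [-90.1    0.22] gap 35.4 q6 -77.5
```

Request:
arm_command --pt "0 0 0 0 -0.04 0"

```text
time: 9.3
position: [525.8, 3.0, 92.7]
orientation: [-90.1, 0.2, -14.2]
force: [0.1, -0.8, -2.7]
finger_gap: 35.5
```

```bash
python3 s.py
```

```text
t 9.30 yaw -14.16 Mz 0.027 tau6 0.699 F [ 0.1 -0.8 -2.7] z 92.73 shift units [0.013 0.005 0.011] rp [-90.1    0.23] gap 35.5 q6 -79.4
```

Request:
arm_command --pt "0 0 0 0 -0.04 0"

```text
time: 9.4
position: [525.9, 3.0, 92.8]
orientation: [-90.1, 0.2, -12.2]
force: [-0.5, -0.7, -2.0]
finger_gap: 35.3
```

```bash
python3 s.py
```

```text
t 9.40 yaw -12.22 Mz -0.073 tau6 0.703 F [-0.5 -0.7 -2. ] z 92.78 shift units [0.012 0.005 0.01 ] rp [-90.1    0.22] gap 35.3 q6 -81.4
```

Request:
arm_command --pt "0 0 0 0 -0.03 0"

```text
time: 9.5
position: [525.8, 3.0, 92.7]
orientation: [-90.1, 0.2, -10.7]
force: [0.9, -0.6, -2.9]
finger_gap: 35.5
```

```bash
python3 s.py
```

```text
t 9.50 yaw -10.74 Mz 0.011 tau6 0.390 F [ 0.9 -0.6 -2.9] z 92.74 shift units [0.013 0.005 0.01 ] rp [-90.1    0.23] gap 35.5 q6 -82.8
```

Request:
arm_command --pt "0 0 0 0 -0.025 0"

```text
time: 9.6
position: [525.8, 3.0, 92.7]
orientation: [-90.1, 0.2, -9.5]
force: [0.2, -0.9, -3.0]
finger_gap: 35.5
```

```bash
python3 s.py
```

```text
t 9.60 yaw -9.51 Mz 0.002 tau6 0.352 F [ 0.2 -0.9 -3. ] z 92.72 shift units [0.014 0.004 0.011] rp [-90.1    0.23] gap 35.5 q6 -84.1
```

Request:
arm_command --pt "0 0 0 0 -0.03 0"

```text
time: 9.7
position: [525.9, 3.0, 92.8]
orientation: [-90.1, 0.2, -8.1]
force: [-0.6, -1.6, -1.9]
finger_gap: 35.1
```

```bash
python3 s.py
```

```text
t 9.70 yaw -8.06 Mz 0.022 tau6 0.578 F [-0.6 -1.6 -1.9] z 92.75 shift units [0.013 0.005 0.011] rp [-90.1    0.23] gap 35.1 q6 -85.5
```

Request:
arm_command --pt "0 0 0 0 -0.025 0"

```text
time: 9.8
position: [525.9, 2.9, 92.7]
orientation: [-90.1, 0.2, -6.8]
force: [-0.2, -1.0, -2.0]
finger_gap: 35.3
```

```bash
python3 s.py
```

```text
t 9.80 yaw -6.84 Mz -0.115 tau6 0.275 F [-0.2 -1.  -2. ] z 92.75 shift units [0.014 0.005 0.011] rp [-90.1    0.24] gap 35.3 q6 -86.7
```

Request:
arm_command --pt "0 0 0 0 -0.025 0"

```text
time: 9.9
position: [525.9, 2.9, 92.8]
orientation: [-90.1, 0.2, -5.6]
force: [0.1, -1.3, -2.5]
finger_gap: 35.5
```

```bash
python3 s.py
```

```text
t 9.90 yaw -5.62 Mz -0.213 tau6 0.231 F [ 0.1 -1.3 -2.5] z 92.77 shift units [0.014 0.005 0.011] rp [-90.09   0.23] gap 35.5 q6 -88.0
```

Request:
arm_command --pt "0 0 0 0 -0.02 0"

```text
time: 10.0
position: [525.9, 2.9, 92.7]
orientation: [-90.1, 0.2, -4.7]
force: [-0.4, -1.0, -2.0]
finger_gap: 35.7
```

```bash
python3 s.py
```

```text
t 10.00 yaw -4.65 Mz -0.230 tau6 0.066 F [-0.4 -1.  -2. ] z 92.74 shift units [0.014 0.005 0.011] rp [-90.08   0.24] gap 35.7 q6 -88.9
```

Request:
arm_command --pt "0 0 0 0 -0.02 0"

```text
time: 10.1
position: [525.9, 2.9, 92.8]
orientation: [-90.1, 0.2, -3.7]
force: [0.3, -1.3, -2.1]
finger_gap: 35.3
```

```bash
python3 s.py
```

```text
t 10.10 yaw -3.68 Mz -0.243 tau6 0.153 F [ 0.3 -1.3 -2.1] z 92.75 shift units [0.014 0.005 0.011] rp [-90.08   0.24] gap 35.3 q6 -89.9
```

Request:
arm_command --pt "0 0 0 0 -0.02 0"

```text
time: 10.2
position: [525.8, 2.9, 92.8]
orientation: [-90.1, 0.2, -2.7]
force: [0.1, -1.1, -1.2]
finger_gap: 35.3
```

```bash
python3 s.py
```

```text
t 10.20 yaw -2.70 Mz -0.159 tau6 0.178 F [ 0.1 -1.1 -1.2] z 92.75 shift units [0.015 0.005 0.011] rp [-90.07   0.24] gap 35.3 q6 -90.9
```

Request:
arm_command --pt "0 0 0 0 -0.02 0"

```text
time: 10.3
position: [525.8, 2.9, 92.8]
orientation: [-90.1, 0.2, -1.7]
force: [-0.4, -0.6, -2.3]
finger_gap: 35.6
```

```bash
python3 s.py
```

```text
t 10.30 yaw -1.73 Mz -0.152 tau6 0.199 F [-0.4 -0.6 -2.3] z 92.76 shift units [0.015 0.005 0.011] rp [-90.07   0.24] gap 35.6 q6 -91.9
```

Request:
arm_command --pt "0 0 0 0 -0.04 0" --pt "0 0 0 0 -0.05 0"

```text
time: 10.5
position: [525.9, 2.8, 92.7]
orientation: [-90.1, 0.2, 2.5]
force: [-0.3, -0.9, -2.4]
finger_gap: 35.0
```

```bash
python3 s.py
```

```text
t 10.50 yaw 2.53 Mz -0.163 tau6 0.911 F [-0.3 -0.9 -2.4] z 92.73 shift units [0.015 0.005 0.01 ] rp [-90.05   0.25] gap 35.0 q6 -96.1
```

Request:
arm_command --pt "0 0 0 0 -0.05 0" --pt "0 0 0 0 -0.05 0"

```text
time: 10.7
position: [525.9, 2.8, 92.8]
orientation: [-90.0, 0.3, 7.3]
force: [0.1, -1.2, -2.6]
finger_gap: 35.0
```

```bash
python3 s.py
```

```text
t 10.70 yaw 7.32 Mz -0.062 tau6 0.849 F [ 0.1 -1.2 -2.6] z 92.75 shift units [0.016 0.005 0.01 ] rp [-90.04   0.25] gap 35.0 q6 -100.9
```

Request:
arm_command --pt "0.006 0 0.004 0 -0.04 0"

```text
time: 10.8
position: [526.0, 2.9, 92.7]
orientation: [-90.1, 0.3, 9.3]
force: [-1.7, -3.9, -1.4]
finger_gap: 35.2
```

```bash
python3 s.py
```

```text
t 10.80 yaw 9.27 Mz -0.019 tau6 0.561 F [-1.7 -3.9 -1.4] z 92.73 shift units [0.014 0.005 0.008] rp [-90.05   0.28] gap 35.2 q6 -102.8
```

Request:
arm_command --pt "0 0 0 0 -0.04 0"

```text
time: 10.9
position: [525.9, 2.8, 92.7]
orientation: [-90.1, 0.3, 11.2]
force: [-0.6, -0.7, -1.2]
finger_gap: 35.1
```

```bash
python3 s.py
```

```text
t 10.90 yaw 11.21 Mz -0.034 tau6 0.712 F [-0.6 -0.7 -1.2] z 92.73 shift units [0.016 0.005 0.009] rp [-90.06   0.3 ] gap 35.1 q6 -104.8
```

Request:
arm_command --pt "0 0 0 0 -0.03 0"

```text
time: 11.0
position: [525.9, 2.8, 92.7]
orientation: [-90.1, 0.3, 12.7]
force: [-0.2, -1.5, -3.0]
finger_gap: 35.3
```

```bash
python3 s.py
```

```text
t 11.00 yaw 12.68 Mz -0.005 tau6 0.381 F [-0.2 -1.5 -3. ] z 92.74 shift units [0.017 0.005 0.009] rp [-90.05   0.31] gap 35.3 q6 -106.2
```

Request:
arm_command --pt "0 0 0 0 -0.03 0"

```text
time: 11.1
position: [525.9, 2.7, 92.8]
orientation: [-90.0, 0.3, 14.1]
force: [-0.2, -2.1, -2.8]
finger_gap: 35.5
```

```bash
python3 s.py
```

```text
t 11.10 yaw 14.14 Mz 0.029 tau6 0.507 F [-0.2 -2.1 -2.8] z 92.75 shift units [0.017 0.005 0.009] rp [-90.05   0.3 ] gap 35.5 q6 -107.7
```

Request:
arm_command --pt "0 0 0 0 -0.03 0"

```text
time: 11.2
position: [525.9, 2.8, 92.7]
orientation: [-90.0, 0.3, 15.6]
force: [0.2, -0.8, -2.1]
finger_gap: 35.2
```

```bash
python3 s.py
```

```text
t 11.20 yaw 15.60 Mz 0.002 tau6 0.523 F [ 0.2 -0.8 -2.1] z 92.75 shift units [0.017 0.005 0.008] rp [-90.05   0.3 ] gap 35.2 q6 -109.1
```

Request:
arm_command --pt "0 0 0 0 -0.03 0"

```text
time: 11.3
position: [525.9, 2.7, 92.7]
orientation: [-90.0, 0.3, 17.1]
force: [-0.9, -0.9, -2.0]
finger_gap: 35.5
```

```bash
python3 s.py
```

```text
t 11.30 yaw 17.06 Mz -0.066 tau6 0.533 F [-0.9 -0.9 -2. ] z 92.75 shift units [0.017 0.005 0.009] rp [-90.04   0.31] gap 35.5 q6 -110.6
```

Request:
arm_command --pt "0 0 0 0 -0.03 0"

```text
time: 11.4
position: [525.9, 2.7, 92.7]
orientation: [-90.0, 0.3, 18.5]
force: [0.1, -2.2, -1.7]
finger_gap: 35.3
```

```bash
python3 s.py
```

```text
t 11.40 yaw 18.53 Mz -0.022 tau6 0.534 F [ 0.1 -2.2 -1.7] z 92.74 shift units [0.018 0.005 0.008] rp [-90.03   0.31] gap 35.3 q6 -112.1
```

Request:
arm_command --pt "0 0 0 0 -0.025 0"

```text
time: 11.5
position: [525.9, 2.7, 92.7]
orientation: [-90.0, 0.3, 19.8]
force: [-0.8, -1.3, -2.6]
finger_gap: 35.4
```

```bash
python3 s.py
```

```text
t 11.50 yaw 19.77 Mz 0.025 tau6 0.378 F [-0.8 -1.3 -2.6] z 92.75 shift units [0.018 0.005 0.008] rp [-90.03   0.31] gap 35.4 q6 -113.3
```

Request:
arm_command --pt "0 0 0 0 -0.025 0"

```text
time: 11.6
position: [525.9, 2.7, 92.7]
orientation: [-90.0, 0.3, 21.0]
force: [0.5, -0.9, -1.2]
finger_gap: 35.4
```

```bash
python3 s.py
```

```text
t 11.60 yaw 20.99 Mz 0.010 tau6 0.432 F [ 0.5 -0.9 -1.2] z 92.75 shift units [0.018 0.005 0.008] rp [-90.03   0.31] gap 35.4 q6 -114.5
```

Request:
arm_command --pt "0 0 0 0 -0.025 0"

```text
time: 11.7
position: [525.9, 2.7, 92.8]
orientation: [-90.0, 0.3, 22.2]
force: [-0.2, -0.4, -1.8]
finger_gap: 35.2
```

```bash
python3 s.py
```

```text
t 11.70 yaw 22.22 Mz 0.023 tau6 0.437 F [-0.2 -0.4 -1.8] z 92.75 shift units [0.018 0.005 0.008] rp [-90.02   0.31] gap 35.2 q6 -115.7
```

Request:
arm_command --pt "0 0 0 0 -0.025 0"

```text
time: 11.8
position: [525.9, 2.7, 92.7]
orientation: [-90.0, 0.3, 23.4]
force: [-0.1, -2.8, -2.2]
finger_gap: 35.2
```

```bash
python3 s.py
```

```text
t 11.80 yaw 23.43 Mz -0.085 tau6 0.308 F [-0.1 -2.8 -2.2] z 92.73 shift units [0.018 0.004 0.008] rp [-90.02   0.31] gap 35.2 q6 -117.0
```

Request:
arm_command --pt "0 0 0 0 -0.02 0"

```text
time: 11.9
position: [526.0, 2.6, 92.7]
orientation: [-90.0, 0.3, 24.4]
force: [-0.6, -2.0, -3.1]
finger_gap: 35.6
```

```bash
python3 s.py
```

```text
t 11.90 yaw 24.41 Mz -0.241 tau6 0.081 F [-0.6 -2.  -3.1] z 92.75 shift units [0.018 0.005 0.009] rp [-90.01   0.31] gap 35.6 q6 -118.0
```

Request:
arm_command --pt "0 0 0 0 -0.015 0"

```text
time: 12.0
position: [526.0, 2.6, 92.7]
orientation: [-90.0, 0.3, 25.1]
force: [-1.0, -2.2, -2.8]
finger_gap: 35.4
```

```bash
python3 s.py
```

```text
t 12.00 yaw 25.15 Mz -0.209 tau6 -0.033 F [-1.  -2.2 -2.8] z 92.74 shift units [0.018 0.005 0.009] rp [-90.     0.31] gap 35.4 q6 -118.7
```

Request:
arm_command --pt "0 0 0 0 -0.015 0"

```text
time: 12.1
position: [526.0, 2.6, 92.7]
orientation: [-90.0, 0.3, 25.9]
force: [-0.8, -2.7, -2.3]
finger_gap: 35.9
```

```bash
python3 s.py
```

```text
t 12.10 yaw 25.88 Mz -0.213 tau6 0.052 F [-0.8 -2.7 -2.3] z 92.72 shift units [0.019 0.004 0.008] rp [-90.     0.31] gap 35.9 q6 -119.4
```

Request:
arm_command --pt "0 0 0 0 -0.015 0"

```text
time: 12.2
position: [526.0, 2.6, 92.8]
orientation: [-90.0, 0.3, 26.6]
force: [-0.2, -1.8, -2.5]
finger_gap: 35.7
```

```bash
python3 s.py
```

```text
t 12.20 yaw 26.60 Mz -0.139 tau6 0.077 F [-0.2 -1.8 -2.5] z 92.76 shift units [0.018 0.005 0.009] rp [-89.99   0.3 ] gap 35.7 q6 -120.2
```

Request:
arm_command --pt "0 0 0 0 -0.015 0"

```text
time: 12.3
position: [526.0, 2.6, 92.7]
orientation: [-90.0, 0.3, 27.3]
force: [0.2, -2.3, -1.7]
finger_gap: 35.6
```

```bash
python3 s.py
```

```text
t 12.30 yaw 27.34 Mz -0.129 tau6 0.095 F [ 0.2 -2.3 -1.7] z 92.74 shift units [0.019 0.005 0.008] rp [-89.99   0.3 ] gap 35.6 q6 -120.9
```

Request:
arm_command --pt "0 0 0 0 -0.015 0"

```text
time: 12.4
position: [525.9, 2.6, 92.7]
orientation: [-90.0, 0.3, 28.1]
force: [-0.4, -1.4, -1.8]
finger_gap: 34.9
```

```bash
python3 s.py
```

```text
t 12.40 yaw 28.07 Mz -0.272 tau6 0.025 F [-0.4 -1.4 -1.8] z 92.71 shift units [0.019 0.004 0.008] rp [-89.98   0.3 ] gap 34.9 q6 -121.6
```

Request:
arm_command --pt "0 0 0 0 -0.015 0"

```text
time: 12.5
position: [525.9, 2.6, 92.7]
orientation: [-90.0, 0.3, 28.8]
force: [-0.3, -1.9, -2.1]
finger_gap: 35.5
```

```bash
python3 s.py
```

```text
t 12.50 yaw 28.79 Mz -0.494 tau6 -0.162 F [-0.3 -1.9 -2.1] z 92.73 shift units [0.019 0.004 0.007] rp [-89.97   0.3 ] gap 35.5 q6 -122.3
```

Request:
arm_command --pt "0 0 0 0 -0.015 0"

```text
time: 12.6
position: [525.9, 2.7, 92.7]
orientation: [-90.0, 0.3, 29.5]
force: [0.4, -0.8, -1.7]
finger_gap: 35.4
```

```bash
python3 s.py
```

```text
t 12.60 yaw 29.50 Mz -0.579 tau6 -0.330 F [ 0.4 -0.8 -1.7] z 92.75 shift units [0.019 0.005 0.006] rp [-89.96   0.3 ] gap 35.4 q6 -123.1
```

Anticlockwise there were four clicks, then a hard rise to 0.58 N m at yaw 29.5, so that is the stop. The last batch ran three steps blind and came closer to the 0.6 limit than I intended. Reversing now.

Request:
arm_command --pt "0 0 0 0 0.03 0"

```text
time: 12.7
position: [526.0, 2.6, 92.8]
orientation: [-90.0, 0.3, 28.1]
force: [-0.1, -2.3, -2.2]
finger_gap: 35.3
```

```bash
python3 s.py
```

```text
t 12.70 yaw 28.14 Mz -0.206 tau6 -1.399 F [-0.1 -2.3 -2.2] z 92.75 shift units [0.019 0.005 0.008] rp [-89.97   0.3 ] gap 35.3 q6 -121.7
```

Request:
arm_command --pt "0 0 0 0 0.06 0"

```text
time: 12.8
position: [526.0, 2.6, 92.8]
orientation: [-90.0, 0.3, 25.3]
force: [0.8, -1.9, -2.5]
finger_gap: 35.3
```

```bash
python3 s.py
```

```text
t 12.80 yaw 25.33 Mz -0.156 tau6 -1.620 F [ 0.8 -1.9 -2.5] z 92.75 shift units [0.019 0.005 0.009] rp [-89.99   0.3 ] gap 35.3 q6 -118.9
```

Request:
arm_command --pt "0 0 0 0 0.06 0"

```text
time: 12.9
position: [525.9, 2.7, 92.7]
orientation: [-90.0, 0.3, 22.5]
force: [-1.1, -1.1, -2.2]
finger_gap: 35.2
```

```bash
python3 s.py
```

```text
t 12.90 yaw 22.47 Mz -0.021 tau6 -1.096 F [-1.1 -1.1 -2.2] z 92.74 shift units [0.018 0.005 0.009] rp [-90.    0.3] gap 35.2 q6 -116.0
```

Request:
arm_command --pt "0 0 0 0 0.06 0"

```text
time: 13.0
position: [525.9, 2.7, 92.8]
orientation: [-90.0, 0.3, 19.6]
force: [-1.1, -1.7, -1.4]
finger_gap: 35.1
```

```bash
python3 s.py
```

```text
t 13.00 yaw 19.62 Mz -0.017 tau6 -1.059 F [-1.1 -1.7 -1.4] z 92.76 shift units [0.018 0.005 0.009] rp [-90.02   0.3 ] gap 35.1 q6 -113.2
```

Request:
arm_command --pt "0 0 0 0 0.06 0"

```text
time: 13.1
position: [525.9, 2.8, 92.7]
orientation: [-90.0, 0.3, 16.8]
force: [-0.5, -2.0, -2.3]
finger_gap: 35.4
```

```bash
python3 s.py
```

```text
t 13.10 yaw 16.76 Mz -0.010 tau6 -1.047 F [-0.5 -2.  -2.3] z 92.73 shift units [0.017 0.005 0.008] rp [-90.04   0.31] gap 35.4 q6 -110.3
```

Request:
arm_command --pt "0 0 0 0 0.06 0"

```text
time: 13.2
position: [525.9, 2.8, 92.7]
orientation: [-90.1, 0.3, 13.9]
force: [-1.7, -2.2, -2.4]
finger_gap: 35.6
```

```bash
python3 s.py
```

```text
t 13.20 yaw 13.91 Mz 0.034 tau6 -1.046 F [-1.7 -2.2 -2.4] z 92.74 shift units [0.017 0.005 0.009] rp [-90.07   0.31] gap 35.6 q6 -107.4
```

Request:
arm_command --pt "0 0 0 0 0.06 0"

```text
time: 13.3
position: [525.9, 2.8, 92.7]
orientation: [-90.1, 0.3, 11.1]
force: [-0.5, -2.8, -2.2]
finger_gap: 35.4
```

```bash
python3 s.py
```

```text
t 13.30 yaw 11.05 Mz -0.011 tau6 -1.045 F [-0.5 -2.8 -2.2] z 92.72 shift units [0.017 0.004 0.009] rp [-90.09   0.31] gap 35.4 q6 -104.6
```

Request:
arm_command --pt "0 0 0 0 0.06 0"

```text
time: 13.4
position: [525.9, 2.8, 92.7]
orientation: [-90.1, 0.3, 8.2]
force: [0.3, -2.0, -2.1]
finger_gap: 35.4
```

```bash
python3 s.py
```

```text
t 13.40 yaw 8.20 Mz -0.022 tau6 -1.045 F [ 0.3 -2.  -2.1] z 92.74 shift units [0.016 0.005 0.009] rp [-90.11   0.31] gap 35.4 q6 -101.7
```

Request:
arm_command --pt "0 0 0 0 0.05 0"

```text
time: 13.5
position: [525.9, 2.9, 92.8]
orientation: [-90.1, 0.3, 5.8]
force: [-0.4, -1.4, -2.7]
finger_gap: 35.5
```

```bash
python3 s.py
```

```text
t 13.50 yaw 5.79 Mz 0.015 tau6 -0.749 F [-0.4 -1.4 -2.7] z 92.76 shift units [0.015 0.005 0.009] rp [-90.13   0.3 ] gap 35.5 q6 -99.3
```

Request:
arm_command --pt "0 0 0 0 0.05 0"

```text
time: 13.6
position: [525.9, 2.9, 92.7]
orientation: [-90.1, 0.3, 3.4]
force: [0.0, -1.2, -1.4]
finger_gap: 35.4
```

```bash
python3 s.py
```

```text
t 13.60 yaw 3.40 Mz -0.055 tau6 -0.866 F [ 0.  -1.2 -1.4] z 92.74 shift units [0.015 0.005 0.009] rp [-90.15   0.3 ] gap 35.4 q6 -96.9
```

Request:
arm_command --pt "0 0 0 0 0.05 0"

```text
time: 13.7
position: [525.9, 3.0, 92.7]
orientation: [-90.2, 0.3, 1.0]
force: [0.6, -1.7, -1.7]
finger_gap: 35.5
```

```bash
python3 s.py
```

```text
t 13.70 yaw 1.01 Mz 0.015 tau6 -0.869 F [ 0.6 -1.7 -1.7] z 92.74 shift units [0.015 0.005 0.009] rp [-90.16   0.29] gap 35.5 q6 -94.5
```

Request:
arm_command --pt "0 0 0 0 0.05 0"

```text
time: 13.8
position: [525.9, 3.0, 92.8]
orientation: [-90.2, 0.3, -1.4]
force: [-0.0, -1.1, -2.4]
finger_gap: 35.1
```

```bash
python3 s.py
```

```text
t 13.80 yaw -1.37 Mz 0.058 tau6 -0.792 F [-0.  -1.1 -2.4] z 92.75 shift units [0.015 0.005 0.008] rp [-90.18   0.28] gap 35.1 q6 -92.1
```

Request:
arm_command --pt "0 0 0 0 0.05 0"

```text
time: 13.9
position: [525.9, 3.1, 92.7]
orientation: [-90.2, 0.3, -3.7]
force: [-0.5, -1.4, -2.2]
finger_gap: 35.1
```

```bash
python3 s.py
```

```text
t 13.90 yaw -3.75 Mz 0.208 tau6 -0.636 F [-0.5 -1.4 -2.2] z 92.73 shift units [0.014 0.004 0.007] rp [-90.2    0.28] gap 35.1 q6 -89.7
```

Request:
arm_command --pt "0 0 0 0 0.05 0"

```text
time: 14.0
position: [525.9, 3.1, 92.7]
orientation: [-90.2, 0.3, -6.1]
force: [0.3, -1.7, -2.7]
finger_gap: 35.6
```

```bash
python3 s.py
```

```text
t 14.00 yaw -6.12 Mz 0.150 tau6 -0.690 F [ 0.3 -1.7 -2.7] z 92.74 shift units [0.014 0.005 0.008] rp [-90.22   0.27] gap 35.6 q6 -87.3
```

Request:
arm_command --pt "0 0 0 0 0.05 0"

```text
time: 14.1
position: [525.9, 3.1, 92.7]
orientation: [-90.2, 0.3, -8.5]
force: [-0.6, -1.8, -2.1]
finger_gap: 35.3
```

```bash
python3 s.py
```

```text
t 14.10 yaw -8.49 Mz 0.152 tau6 -0.733 F [-0.6 -1.8 -2.1] z 92.75 shift units [0.014 0.005 0.007] rp [-90.24   0.26] gap 35.3 q6 -84.9
```

Request:
arm_command --pt "0 0 0 0 0.05 0"

```text
time: 14.2
position: [525.9, 3.2, 92.8]
orientation: [-90.3, 0.2, -10.9]
force: [0.5, -1.6, -2.8]
finger_gap: 35.4
```

```bash
python3 s.py
```

```text
t 14.20 yaw -10.86 Mz 0.101 tau6 -0.772 F [ 0.5 -1.6 -2.8] z 92.77 shift units [0.013 0.005 0.007] rp [-90.26   0.24] gap 35.4 q6 -82.5
```

Request:
arm_command --pt "0 0 0 0 0.05 0"

```text
time: 14.3
position: [525.9, 3.2, 92.7]
orientation: [-90.3, 0.2, -13.2]
force: [0.6, -2.2, -1.7]
finger_gap: 35.4
```

```bash
python3 s.py
```

```text
t 14.30 yaw -13.25 Mz 0.084 tau6 -0.809 F [ 0.6 -2.2 -1.7] z 92.73 shift units [0.013 0.004 0.008] rp [-90.28   0.23] gap 35.4 q6 -80.1
```

Request:
arm_command --pt "0 0 0 0.003 0.05 0"

```text
time: 14.4
position: [525.9, 3.2, 92.7]
orientation: [-90.2, 0.2, -15.6]
force: [0.4, -2.6, -2.1]
finger_gap: 35.2
```

```bash
python3 s.py
```

```text
t 14.40 yaw -15.62 Mz 0.045 tau6 -0.751 F [ 0.4 -2.6 -2.1] z 92.72 shift units [0.013 0.004 0.008] rp [-90.17   0.22] gap 35.2 q6 -77.9
```

Request:
arm_command --pt "0 0 0 0.003 0.05 0"

```text
time: 14.5
position: [525.9, 3.1, 92.7]
orientation: [-90.1, 0.2, -18.0]
force: [0.6, -3.2, -2.2]
finger_gap: 35.3
```

```bash
python3 s.py
```

```text
t 14.50 yaw -18.00 Mz 0.023 tau6 -0.823 F [ 0.6 -3.2 -2.2] z 92.73 shift units [0.012 0.005 0.01 ] rp [-90.06   0.21] gap 35.3 q6 -75.6
```

Request:
arm_command --pt "0 0 0 0 0.05 0"

```text
time: 14.6
position: [525.9, 3.1, 92.8]
orientation: [-90.1, 0.2, -20.4]
force: [0.7, -0.9, -2.1]
finger_gap: 35.4
```

```bash
python3 s.py
```

```text
t 14.60 yaw -20.40 Mz -0.002 tau6 -0.925 F [ 0.7 -0.9 -2.1] z 92.75 shift units [0.011 0.005 0.011] rp [-90.07   0.21] gap 35.4 q6 -73.2
```

Request:
arm_command --pt "0 0 0 0 0.05 0"

```text
time: 14.7
position: [525.9, 3.1, 92.8]
orientation: [-90.1, 0.2, -22.8]
force: [0.8, -0.1, -2.0]
finger_gap: 35.7
```

```bash
python3 s.py
```

```text
t 14.70 yaw -22.78 Mz -0.029 tau6 -0.875 F [ 0.8 -0.1 -2. ] z 92.76 shift units [0.011 0.005 0.011] rp [-90.08   0.2 ] gap 35.7 q6 -70.9
```

Request:
arm_command --pt "0 0 0 0 0.05 0"

```text
time: 14.8
position: [525.9, 3.2, 92.7]
orientation: [-90.1, 0.2, -25.2]
force: [0.5, -1.9, -2.0]
finger_gap: 35.4
```

```bash
python3 s.py
```

```text
t 14.80 yaw -25.17 Mz 0.022 tau6 -0.875 F [ 0.5 -1.9 -2. ] z 92.73 shift units [0.011 0.004 0.01 ] rp [-90.1   0.2] gap 35.4 q6 -68.5
```

Request:
arm_command --pt "0 0 0 0 0.05 0"

```text
time: 14.9
position: [525.9, 3.2, 92.8]
orientation: [-90.1, 0.2, -27.6]
force: [0.0, -1.2, -3.0]
finger_gap: 35.2
```

```bash
python3 s.py
```

```text
t 14.90 yaw -27.56 Mz 0.017 tau6 -0.874 F [ 0.  -1.2 -3. ] z 92.76 shift units [0.01  0.005 0.01 ] rp [-90.11   0.18] gap 35.2 q6 -66.1
```

Request:
arm_command --pt "0 0 0 0 0.05 0"

```text
time: 15.0
position: [525.9, 3.2, 92.7]
orientation: [-90.1, 0.2, -29.9]
force: [-0.4, -0.9, -2.8]
finger_gap: 35.4
```

```bash
python3 s.py
```

```text
t 15.00 yaw -29.94 Mz -0.048 tau6 -0.874 F [-0.4 -0.9 -2.8] z 92.75 shift units [0.01  0.005 0.01 ] rp [-90.12   0.17] gap 35.4 q6 -63.7
```

Request:
arm_command --pt "0 0 0 0 0.05 0"

```text
time: 15.1
position: [525.9, 3.3, 92.7]
orientation: [-90.1, 0.2, -32.3]
force: [-0.4, -0.8, -2.5]
finger_gap: 35.4
```

```bash
python3 s.py
```

```text
t 15.10 yaw -32.33 Mz 0.174 tau6 -0.693 F [-0.4 -0.8 -2.5] z 92.74 shift units [0.01  0.005 0.009] rp [-90.14   0.16] gap 35.4 q6 -61.3
```

Second hill started at about -31.

Request:
arm_command --pt "0 0 0 0 0.05 0"

```text
time: 15.2
position: [525.9, 3.3, 92.7]
orientation: [-90.2, 0.2, -34.7]
force: [0.4, -1.5, -2.2]
finger_gap: 35.3
```

```bash
python3 s.py
```

```text
t 15.20 yaw -34.70 Mz 0.196 tau6 -0.658 F [ 0.4 -1.5 -2.2] z 92.74 shift units [0.01  0.005 0.009] rp [-90.15   0.15] gap 35.3 q6 -58.9
```

Request:
arm_command --pt "0 0 0 0 0.05 0"

```text
time: 15.3
position: [525.9, 3.4, 92.7]
orientation: [-90.2, 0.1, -37.1]
force: [-0.2, -1.2, -3.1]
finger_gap: 35.1
```

```bash
python3 s.py
```

```text
t 15.30 yaw -37.06 Mz 0.151 tau6 -0.707 F [-0.2 -1.2 -3.1] z 92.73 shift units [0.01  0.004 0.008] rp [-90.17   0.14] gap 35.1 q6 -56.5
```

Request:
arm_command --pt "0 0 0 0 0.05 0"

```text
time: 15.4
position: [526.0, 3.4, 92.7]
orientation: [-90.2, 0.1, -39.4]
force: [0.2, -1.1, -2.6]
finger_gap: 35.2
```

```bash
python3 s.py
```

```text
t 15.40 yaw -39.44 Mz 0.133 tau6 -0.749 F [ 0.2 -1.1 -2.6] z 92.75 shift units [0.009 0.005 0.008] rp [-90.17   0.12] gap 35.2 q6 -54.1
```

Request:
arm_command --pt "0 0 0 0 0.05 0"

```text
time: 15.5
position: [526.0, 3.4, 92.7]
orientation: [-90.2, 0.1, -41.8]
force: [-0.2, -2.4, -2.7]
finger_gap: 35.6
```

```bash
python3 s.py
```

```text
t 15.50 yaw -41.81 Mz 0.043 tau6 -0.787 F [-0.2 -2.4 -2.7] z 92.74 shift units [0.009 0.005 0.007] rp [-90.18   0.1 ] gap 35.6 q6 -51.7
```

Request:
arm_command --pt "0 0 0 0 0.05 0"

```text
time: 15.6
position: [526.0, 3.4, 92.8]
orientation: [-90.2, 0.1, -44.2]
force: [0.1, -0.7, -2.6]
finger_gap: 35.4
```

```bash
python3 s.py
```

```text
t 15.60 yaw -44.19 Mz 0.057 tau6 -0.822 F [ 0.1 -0.7 -2.6] z 92.76 shift units [0.008 0.005 0.007] rp [-9.02e+01  8.00e-02] gap 35.4 q6 -49.3
```

Request:
arm_command --pt "0 0 0 0 0.05 0"

```text
time: 15.7
position: [526.0, 3.4, 92.7]
orientation: [-90.2, 0.1, -46.6]
force: [0.8, -1.5, -2.6]
finger_gap: 35.6
```

```bash
python3 s.py
```

```text
t 15.70 yaw -46.58 Mz -0.020 tau6 -0.858 F [ 0.8 -1.5 -2.6] z 92.74 shift units [0.008 0.005 0.008] rp [-9.02e+01  7.00e-02] gap 35.6 q6 -46.9
```

Request:
arm_command --pt "0 0 0 0 0.05 0"

```text
time: 15.8
position: [526.1, 3.5, 92.7]
orientation: [-90.2, 0.1, -49.0]
force: [0.4, -1.4, -2.3]
finger_gap: 35.6
```

```bash
python3 s.py
```

```text
t 15.80 yaw -48.97 Mz 0.004 tau6 -0.885 F [ 0.4 -1.4 -2.3] z 92.74 shift units [0.008 0.005 0.007] rp [-9.021e+01  5.000e-02] gap 35.6 q6 -44.5
```

Request:
arm_command --pt "0 0 0 0 0.05 0"

```text
time: 15.9
position: [526.1, 3.5, 92.7]
orientation: [-90.2, 0.0, -51.4]
force: [0.6, -2.0, -2.7]
finger_gap: 35.1
```

```bash
python3 s.py
```

```text
t 15.90 yaw -51.35 Mz 0.017 tau6 -0.875 F [ 0.6 -2.  -2.7] z 92.73 shift units [0.007 0.005 0.007] rp [-9.021e+01  3.000e-02] gap 35.1 q6 -42.1
```

Request:
arm_command --pt "0 0 0 0.004 0.05 0" --pt "0 0 0 0 0.05 0"

```text
time: 16.1
position: [526.1, 3.4, 92.8]
orientation: [-90.0, 0.0, -56.1]
force: [0.4, -1.5, -2.9]
finger_gap: 35.3
```

```bash
python3 s.py
```

```text
t 16.10 yaw -56.13 Mz 0.033 tau6 -0.906 F [ 0.4 -1.5 -2.9] z 92.76 shift units [0.006 0.005 0.008] rp [-9.005e+01  1.000e-02] gap 35.3 q6 -37.5
```

Request:
arm_command --pt "0 0 0 0 0.05 0"

```text
time: 16.2
position: [526.1, 3.4, 92.7]
orientation: [-90.0, 0.0, -58.5]
force: [-0.5, -1.3, -2.4]
finger_gap: 35.4
```

```bash
python3 s.py
```

```text
t 16.20 yaw -58.52 Mz -0.009 tau6 -0.874 F [-0.5 -1.3 -2.4] z 92.75 shift units [0.006 0.005 0.008] rp [-90.05   0.  ] gap 35.4 q6 -35.1
```

Request:
arm_command --pt "0 0 0 0 0.05 0"

```text
time: 16.3
position: [526.1, 3.5, 92.8]
orientation: [-90.0, -0.0, -60.9]
force: [0.4, -2.3, -2.4]
finger_gap: 35.3
```

```bash
python3 s.py
```

```text
t 16.30 yaw -60.90 Mz -0.005 tau6 -0.857 F [ 0.4 -2.3 -2.4] z 92.77 shift units [0.006 0.005 0.008] rp [-9.005e+01 -1.000e-02] gap 35.3 q6 -32.7
```

Request:
arm_command --pt "0 0 0 0 0.05 0"

```text
time: 16.4
position: [526.1, 3.5, 92.7]
orientation: [-90.1, -0.0, -63.3]
force: [0.2, -0.8, -1.7]
finger_gap: 35.4
```

```bash
python3 s.py
```

```text
t 16.40 yaw -63.28 Mz 0.203 tau6 -0.635 F [ 0.2 -0.8 -1.7] z 92.74 shift units [0.006 0.005 0.007] rp [-9.005e+01 -2.000e-02] gap 35.4 q6 -30.3
```

Request:
arm_command --pt "0 0 0 0 0.05 0"

```text
time: 16.5
position: [526.1, 3.6, 92.7]
orientation: [-90.1, -0.0, -65.6]
force: [0.4, -1.1, -2.8]
finger_gap: 35.4
```

```bash
python3 s.py
```

```text
t 16.50 yaw -65.65 Mz 0.201 tau6 -0.679 F [ 0.4 -1.1 -2.8] z 92.75 shift units [0.007 0.005 0.007] rp [-9.005e+01 -3.000e-02] gap 35.4 q6 -27.9
```

Request:
arm_command --pt "0 0 0 0 0.05 0"

```text
time: 16.6
position: [526.2, 3.6, 92.7]
orientation: [-90.1, -0.0, -68.0]
force: [0.7, -2.1, -2.8]
finger_gap: 35.3
```

```bash
python3 s.py
```

```text
t 16.60 yaw -68.02 Mz 0.182 tau6 -0.724 F [ 0.7 -2.1 -2.8] z 92.75 shift units [0.006 0.005 0.007] rp [-9.006e+01 -5.000e-02] gap 35.3 q6 -25.5
```

Request:
arm_command --pt "0 0 0 0 0.05 0"

```text
time: 16.7
position: [526.2, 3.6, 92.8]
orientation: [-90.1, -0.1, -70.4]
force: [1.2, -1.2, -2.3]
finger_gap: 35.3
```

```bash
python3 s.py
```

```text
t 16.70 yaw -70.39 Mz 0.050 tau6 -0.763 F [ 1.2 -1.2 -2.3] z 92.75 shift units [0.006 0.005 0.006] rp [-9.005e+01 -7.000e-02] gap 35.3 q6 -23.1
```

Request:
arm_command --pt "0 0 0 0 0.05 0"

```text
time: 16.8
position: [526.2, 3.6, 92.7]
orientation: [-90.1, -0.1, -72.8]
force: [0.1, -1.1, -2.5]
finger_gap: 35.5
```

```bash
python3 s.py
```

```text
t 16.80 yaw -72.77 Mz 0.050 tau6 -0.800 F [ 0.1 -1.1 -2.5] z 92.74 shift units [0.006 0.005 0.006] rp [-9.005e+01 -8.000e-02] gap 35.5 q6 -20.7
```

Request:
arm_command --pt "0 0 0 0 0.05 0"

```text
time: 16.9
position: [526.3, 3.6, 92.8]
orientation: [-90.0, -0.1, -75.1]
force: [0.5, -1.7, -2.8]
finger_gap: 35.8
```

```bash
python3 s.py
```

```text
t 16.90 yaw -75.15 Mz 0.029 tau6 -0.835 F [ 0.5 -1.7 -2.8] z 92.76 shift units [0.006 0.005 0.006] rp [-90.04  -0.1 ] gap 35.8 q6 -18.3
```

Click 3 is done. The next hill should start at about -92 and snap at about -105.

Request:
arm_command --pt "0 0 0 0 0.05 0" --pt "0 0 0 0 0.05 0"

```text
time: 17.1
position: [526.3, 3.6, 92.7]
orientation: [-90.0, -0.1, -79.9]
force: [-0.2, -1.8, -2.4]
finger_gap: 35.7
```

```bash
python3 s.py
```

```text
t 17.10 yaw -79.92 Mz -0.026 tau6 -0.885 F [-0.2 -1.8 -2.4] z 92.75 shift units [0.004 0.005 0.005] rp [-90.03  -0.12] gap 35.7 q6 -13.5
```

Request:
arm_command --pt "0 0 0 0 0.05 0" --pt "0 0 0 0 0.05 0"

```text
time: 17.3
position: [526.3, 3.6, 92.7]
orientation: [-90.0, -0.1, -84.7]
force: [0.3, -1.8, -2.2]
finger_gap: 35.4
```

```bash
python3 s.py
```

```text
t 17.30 yaw -84.70 Mz -0.033 tau6 -0.872 F [ 0.3 -1.8 -2.2] z 92.72 shift units [0.004 0.004 0.005] rp [-90.02  -0.14] gap 35.4 q6 -8.7
```

Request:
arm_command --pt "0 0 0 0 0.05 0" --pt "0 0 0 0 0.05 0"

```text
time: 17.5
position: [526.4, 3.6, 92.7]
orientation: [-90.0, -0.2, -89.5]
force: [0.2, -1.6, -2.8]
finger_gap: 35.5
```

```bash
python3 s.py
```

```text
t 17.50 yaw -89.47 Mz 0.006 tau6 -0.872 F [ 0.2 -1.6 -2.8] z 92.73 shift units [0.004 0.005 0.004] rp [-90.01  -0.16] gap 35.5 q6 -3.9
```

Request:
arm_command --pt "0 0 0 0 0.05 0"

```text
time: 17.6
position: [526.4, 3.6, 92.7]
orientation: [-90.0, -0.2, -91.9]
force: [-0.1, -0.9, -1.9]
finger_gap: 35.4
```

```bash
python3 s.py
```

```text
t 17.60 yaw -91.85 Mz 0.128 tau6 -0.738 F [-0.1 -0.9 -1.9] z 92.73 shift units [0.004 0.005 0.004] rp [-89.99  -0.17] gap 35.4 q6 -1.6
```

Request:
arm_command --pt "0 0 0 0 0.05 0"

```text
time: 17.7
position: [526.5, 3.6, 92.8]
orientation: [-90.0, -0.2, -94.2]
force: [0.2, -1.9, -2.6]
finger_gap: 35.3
```

```bash
python3 s.py
```

```text
t 17.70 yaw -94.23 Mz 0.178 tau6 -0.645 F [ 0.2 -1.9 -2.6] z 92.77 shift units [0.005 0.005 0.003] rp [-89.98  -0.18] gap 35.3 q6 0.8
```

Request:
arm_command --pt "0 0 0 0 0.05 0"

```text
time: 17.8
position: [526.4, 3.7, 92.7]
orientation: [-90.0, -0.2, -96.6]
force: [0.5, -2.2, -1.9]
finger_gap: 35.6
```

```bash
python3 s.py
```

```text
t 17.80 yaw -96.60 Mz 0.131 tau6 -0.697 F [ 0.5 -2.2 -1.9] z 92.72 shift units [0.005 0.004 0.004] rp [-89.98  -0.19] gap 35.6 q6 3.2
```

Request:
arm_command --pt "0 0 0 0 0.05 0"

```text
time: 17.9
position: [526.5, 3.7, 92.8]
orientation: [-90.0, -0.2, -99.0]
force: [0.5, -1.4, -2.9]
finger_gap: 35.4
```

```bash
python3 s.py
```

```text
t 17.90 yaw -98.97 Mz 0.120 tau6 -0.740 F [ 0.5 -1.4 -2.9] z 92.75 shift units [0.005 0.005 0.003] rp [-89.96  -0.2 ] gap 35.4 q6 5.6
```

Request:
arm_command --pt "0 0 0 0 0.05 0"

```text
time: 18.0
position: [526.5, 3.7, 92.7]
orientation: [-89.9, -0.2, -101.3]
force: [0.4, -2.4, -3.0]
finger_gap: 35.5
```

```bash
python3 s.py
```

```text
t 18.00 yaw -101.35 Mz 0.085 tau6 -0.778 F [ 0.4 -2.4 -3. ] z 92.75 shift units [0.005 0.005 0.003] rp [-89.95  -0.22] gap 35.5 q6 8.0
```

Request:
arm_command --pt "0 0 0 0 0.05 0"

```text
time: 18.1
position: [526.5, 3.7, 92.7]
orientation: [-89.9, -0.2, -103.7]
force: [0.2, -2.0, -2.4]
finger_gap: 35.3
```

```bash
python3 s.py
```

```text
t 18.10 yaw -103.73 Mz 0.059 tau6 -0.814 F [ 0.2 -2.  -2.4] z 92.74 shift units [0.005 0.005 0.003] rp [-89.93  -0.22] gap 35.3 q6 10.4
```

Request:
arm_command --pt "0 0 0 0 0.05 0"

```text
time: 18.2
position: [526.6, 3.6, 92.7]
orientation: [-89.9, -0.2, -106.1]
force: [0.5, -1.8, -2.7]
finger_gap: 35.6
```

```bash
python3 s.py
```

```text
t 18.20 yaw -106.11 Mz -0.013 tau6 -0.849 F [ 0.5 -1.8 -2.7] z 92.75 shift units [0.004 0.005 0.002] rp [-89.92  -0.23] gap 35.6 q6 12.8
```

Request:
arm_command --pt "0 0 0 0 0.05 0"

```text
time: 18.3
position: [526.6, 3.6, 92.8]
orientation: [-89.9, -0.2, -108.5]
force: [0.8, -1.2, -1.9]
finger_gap: 35.1
```

```bash
python3 s.py
```

```text
t 18.30 yaw -108.50 Mz 0.022 tau6 -0.882 F [ 0.8 -1.2 -1.9] z 92.76 shift units [0.004 0.005 0.001] rp [-89.9   -0.24] gap 35.1 q6 15.2
```

Request:
arm_command --pt "0 0 0 0 0.05 0"

```text
time: 18.4
position: [526.6, 3.6, 92.7]
orientation: [-89.9, -0.2, -110.9]
force: [0.4, -2.3, -3.1]
finger_gap: 35.5
```

```bash
python3 s.py
```

```text
t 18.40 yaw -110.89 Mz 0.037 tau6 -0.880 F [ 0.4 -2.3 -3.1] z 92.72 shift units [0.004 0.004 0.001] rp [-89.89  -0.24] gap 35.5 q6 17.6
```

Request:
arm_command --pt "0 0 0 0 0.03 0" --pt "0 0 0 0 0 0" --pt "0 0 0 0 0 0"

```text
time: 18.7
position: [526.6, 3.6, 92.7]
orientation: [-89.9, -0.3, -112.4]
force: [-0.8, -2.3, -1.6]
finger_gap: 35.4
```

```bash
python3 s.py
```

```text
t 18.70 yaw -112.36 Mz 0.044 tau6 0.096 F [-0.8 -2.3 -1.6] z 92.73 shift units [0.004 0.005 0.001] rp [-89.88  -0.25] gap 35.4 q6 19.1
```

Four torque hills clockwise, and now free again at -112.4. That is the same yaw as at the start, which fits four clicks each way. I'll release the knob and lift.

Request:
arm_command --pt "0 0 0 0 0 0" --pt "0 0 0 0 0 0" --pt "0 0 0 0 0 0" --pt "0 0 0 0 0 0" --fingers 0.4

```text
time: 19.1
position: [527.0, 4.1, 93.4]
orientation: [-89.8, -0.2, -112.3]
force: [-0.2, 0.3, 0.1]
finger_gap: 56.5
```

```bash
python3 s.py
```

```text
t 19.10 yaw -112.28 Mz 0.021 tau6 -0.002 F [-0.2  0.3  0.1] z 93.35 shift units [ 0.016  0.017 -0.003] rp [-89.82  -0.19] gap 56.5 q6 19.0
```

Request:
arm_command --pt "0 -0.1 0 0 0 0" --pt "0 -0.3 0 0 0 0" --pt "0 -0.4 0 0 0 0" --pt "0 -0.3 0 0 0 0"

```text
time: 19.5
position: [526.1, 4.5, 149.3]
orientation: [-90.0, -0.2, -112.3]
force: [0.5, -0.3, 0.6]
finger_gap: 56.6
```

```bash
python3 s.py
python3 - <<'E'
from h import *
a=np.deg2rad(15.07);c=np.array([553.4,-95.9])
t=c+np.array([np.cos(a),np.sin(a)])*-31
print(t); st([*t,145],-74.93)
E
```

```text
t 19.50 yaw -112.26 Mz -0.027 tau6 0.000 F [ 0.5 -0.3  0.6] z 149.30 shift units [0.012 1.136 0.018] rp [-90.01  -0.24] gap 56.6 q6 19.0
[ 523.46612415 -103.95996753]
t 19.5 pos [526.09   4.52 149.3 ] rpy [ -90.01   -0.24 -112.26] q6 18.97 gap 56.6
F [ 0.53 -0.28  0.63] M [-0.074  0.073 -0.027] tau6 0.0004
shift mm [101.37   4.72  38.66] units [2.0274 0.0944 0.7733]
turn [  0.09 -37.33   0.23] units [ 0.002  -0.8296  0.0051]
```

Request:
arm_command --pt "0.5 0 0.19 0 0 0" --pt "0.5 0 0.19 0 0 0" --pt "0.5 0 0.19 0 0 0" --pt "0.5 0 0.19 0 0 0" --pt "0 0 0 0 -0.166 0" --pt "0 0 0 0 -0.166 0" --pt "0 0 0 0 -0.166 0" --pt "0 0 0 0 -0.166 0" --pt "0 0 0 0 -0.166 0" --pt "0 0 0 0 0 0" --fingers 1 --grip_force 10

```text
time: 20.5
position: [524.8, -107.0, 157.1]
orientation: [-89.7, -0.4, -73.5]
force: [0.8, -1.1, -0.6]
finger_gap: 0.2
```

Run:
```python
from h import *
st([523.5,-104,100],-74.93)
for n in ('scene','top'):
    p,d=env.capture(n); cv2.imwrite(f'pics/{n}2.png',cv2.resize(p[130:290,190:390,::-1],None,fx=3.5,fy=3.5))
```

```text
t 20.5 pos [ 524.82 -106.97  157.08] rpy [-89.71  -0.38 -73.45] q6 -31.83 gap 0.2
F [ 0.77 -1.09 -0.6 ] M [ 0.004  0.054 -0.008] tau6 -2.3749
shift mm [-3.61 57.05 -0.7 ] units [-0.0722  1.1411 -0.0141]
turn [-0.3   1.48  0.38] units [-0.0066  0.0329  0.0084]
```

View pics/scene2.png

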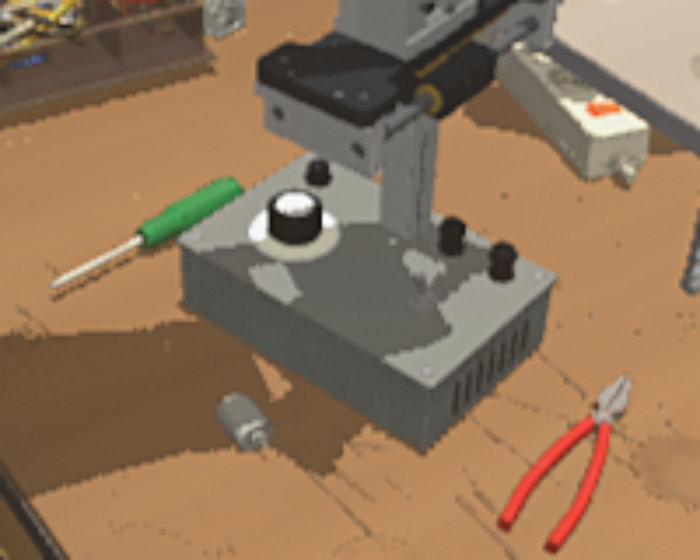

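The scene view shows the closed fingers hanging in front of the toggle, at about (425,290), with knob, cutters and motor untouched. I'll descend in front of the lever.

Request:
arm_command --pt "-0.072 0.2 -0.014 -0.006 0.033 0.008" --pt "0 0.3 0 0 0 0" --pt "0 0.3 0 0 0 0" --pt "0 0 0 0 0 0"

```text
time: 21.0
position: [523.6, -103.6, 116.9]
orientation: [-89.9, -0.0, -76.2]
force: [-0.3, 0.7, 0.2]
finger_gap: 0.5
```

```bash
cat > t.py <<'E'
from h import *
o=env.get_obs();a=np.deg2rad(15.07);ex=np.array([np.cos(a),np.sin(a),0]);ey=np.array([-ex[1],ex[0],0])
r=o['position']-np.r_[553.4,-95.9,0]
print('t %.2f'%o['time'],'rel supply-x %.2f y %.2f z %.2f'%(r@ex,r@ey,r[2]),'Fx %.2f Fy %.2f Fz %.2f'%(o['force']@ex,o['force']@ey,o['force'][2]),'rpy',np.round(o['orientation'],2))
E
python3 t.py
```

```text
t 21.00 rel supply-x -30.77 y 0.34 z 116.86 Fx -0.07 Fy 0.74 Fz 0.20 rpy [-8.989e+01 -5.000e-02 -7.622e+01]
```

Next, down to z 100 and yaw −75, then forward in small steps.

Request:
arm_command --pt "0 0.2 0 0 -0.028 0" --pt "0 0.14 0 0 0 0" --pt "0 0 0 0 0 0"

```text
time: 21.3
position: [524.2, -103.7, 99.9]
orientation: [-89.8, -0.1, -75.1]
force: [-0.5, 0.2, 0.6]
finger_gap: 0.3
```

```bash
python3 t.py
```

```text
t 21.30 rel supply-x -30.27 y 0.06 z 99.92 Fx -0.46 Fy 0.37 Fz 0.57 rpy [-89.82  -0.09 -75.07]
```

Request:
arm_command --pt "0 0 0.06 0 0 0"

```text
time: 21.4
position: [527.1, -103.0, 100.1]
orientation: [-89.8, -0.1, -75.1]
force: [-0.1, 0.5, -0.3]
finger_gap: 0.7
```

```bash
python3 t.py
```

```text
t 21.40 rel supply-x -27.23 y 0.02 z 100.10 Fx 0.01 Fy 0.55 Fz -0.26 rpy [-89.82  -0.09 -75.09]
```

Request:
arm_command --pt "0 0 0.04 0 0 0"

```text
time: 21.5
position: [529.4, -102.5, 100.5]
orientation: [-89.8, -0.1, -75.1]
force: [0.2, -0.3, -0.3]
finger_gap: 0.4
```

```bash
python3 t.py
```

```text
t 21.50 rel supply-x -24.85 y -0.11 z 100.47 Fx 0.12 Fy -0.32 Fz -0.30 rpy [-89.79  -0.11 -75.12]
```

Request:
arm_command --pt "0 0 0.04 0 0 0"

```text
time: 21.6
position: [531.7, -101.9, 100.8]
orientation: [-89.8, -0.1, -75.1]
force: [-0.7, 0.6, 0.1]
finger_gap: 0.5
```

```bash
python3 t.py
```

```text
t 21.60 rel supply-x -22.47 y -0.17 z 100.79 Fx -0.58 Fy 0.73 Fz 0.10 rpy [-89.76  -0.12 -75.12]
```

Request:
arm_command --pt "0 0.02 0.04 0 0 0"

```text
time: 21.7
position: [533.8, -101.4, 100.1]
orientation: [-89.8, -0.1, -75.1]
force: [-3.9, -1.2, 3.4]
finger_gap: 0.8
```

```bash
python3 t.py
```

```text
t 21.70 rel supply-x -20.41 y -0.25 z 100.09 Fx -4.09 Fy -0.14 Fz 3.44 rpy [-89.78  -0.13 -75.12]
```

Request:
arm_command --pt "0 0.01 0.03 0 0 0"

```text
time: 21.8
position: [535.3, -101.1, 99.7]
orientation: [-89.8, -0.1, -75.1]
force: [-2.3, -1.0, 2.2]
finger_gap: 0.5
```

```bash
python3 t.py
```

```text
t 21.80 rel supply-x -18.82 y -0.29 z 99.67 Fx -2.44 Fy -0.40 Fz 2.21 rpy [-89.79  -0.14 -75.12]
```

Request:
arm_command --pt "0 0 0.03 0 0 0"

```text
time: 21.9
position: [536.9, -100.7, 99.7]
orientation: [-89.8, -0.1, -75.1]
force: [-1.4, -0.8, 0.2]
finger_gap: 0.5
```

```bash
python3 t.py
```

```text
t 21.90 rel supply-x -17.18 y -0.30 z 99.69 Fx -1.57 Fy -0.36 Fz 0.23 rpy [-89.79  -0.14 -75.12]
```

Request:
arm_command --pt "0 0 0.03 0 0 0"

```text
time: 22.0
position: [538.6, -100.2, 99.8]
orientation: [-89.8, -0.1, -75.1]
force: [0.4, -0.8, 0.7]
finger_gap: 0.5
```

```bash
python3 t.py
```

```text
t 22.00 rel supply-x -15.43 y -0.31 z 99.75 Fx 0.15 Fy -0.84 Fz 0.69 rpy [-89.77  -0.14 -75.13]
```

Request:
arm_command --pt "0 0 0.03 0 0 0"

```text
time: 22.1
position: [540.3, -99.8, 99.7]
orientation: [-89.8, -0.1, -75.1]
force: [0.2, -0.1, 0.3]
finger_gap: 0.5
```

```bash
python3 t.py
```

```text
t 22.10 rel supply-x -13.66 y -0.33 z 99.74 Fx 0.16 Fy -0.17 Fz 0.34 rpy [-89.75  -0.14 -75.13]
```

Request:
arm_command --pt "0 0 0.03 0 0 0"

```text
time: 22.2
position: [542.0, -99.3, 99.8]
orientation: [-89.7, -0.1, -75.1]
force: [-0.6, 0.0, -1.1]
finger_gap: 0.5
```

```bash
python3 t.py
```

```text
t 22.20 rel supply-x -11.90 y -0.33 z 99.76 Fx -0.62 Fy 0.18 Fz -1.12 rpy [-89.74  -0.15 -75.13]
```

Request:
arm_command --pt "0 0 -0.2 0 0 0" --pt "0 0 -0.2 0 0 0" --pt "0 -0.5 0 0 0 0" --pt "0 -0.8 0 0 0 0" --pt "0 -0.8 -0.5 0 0 0" --pt "0 -0.5 -0.8 0 0 0" --pt "0 0 -0.8 0 0 0" --pt "0 0 -0.8 0 0 0" --pt "0 0 0 0 0 0"

```text
time: 23.1
position: [370.1, -143.0, 232.6]
orientation: [-89.8, -0.2, -75.1]
force: [0.9, -0.0, -0.1]
finger_gap: 0.7
```

Run:
```python
from h import *
st()
for n in ('scene','top'):
    p,d=env.capture(n); np.save(f'pics/{n}3d.npy',d); cv2.imwrite(f'pics/{n}3f.png',p[:,:,::-1]); cv2.imwrite(f'pics/{n}3.png',cv2.resize(p[130:290,190:390,::-1],None,fx=3.5,fy=3.5,interpolation=cv2.INTER_CUBIC))
```

```text
t 23.1 pos [ 370.1  -142.98  232.56] rpy [-89.83  -0.19 -75.1 ] q6 -41.29 gap 0.7
F [ 0.95 -0.   -0.12] M [-0.109  0.02   0.027] tau6 -0.8394
```

View pics/scene3.png

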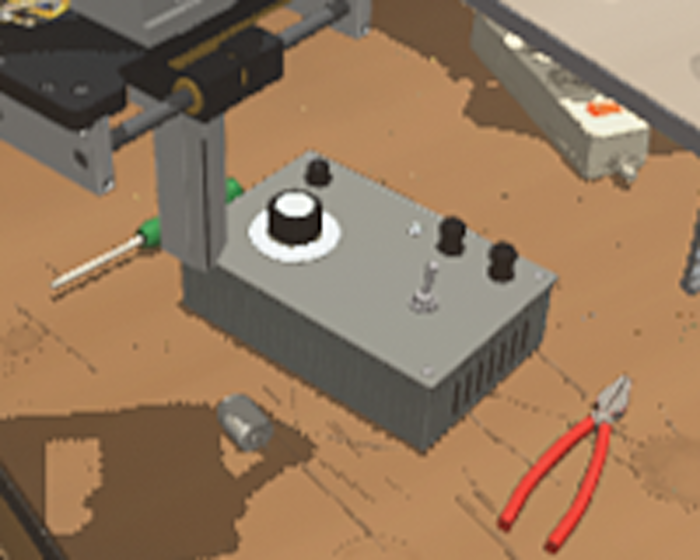

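View pics/top3.png

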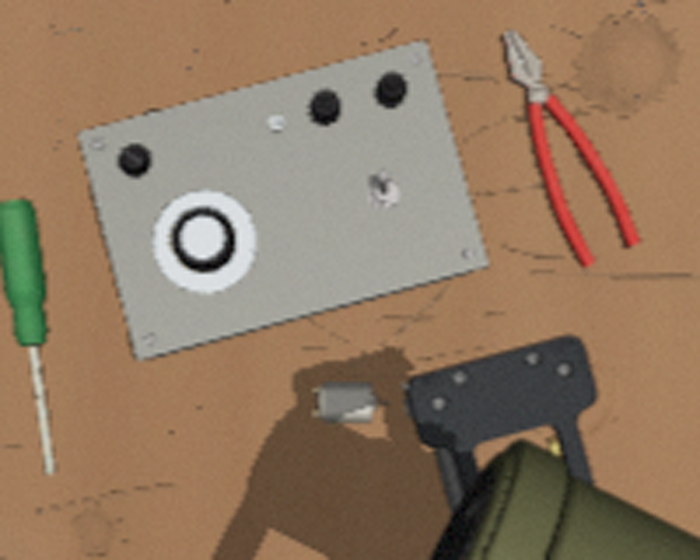

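The scene view shows the lever, tip at about (433,265), now leaning to the back, where before it leaned to the front. Motor (245,422), cutters (575,470) and driver (140,235) are where they were, and the gripper is clear. After letting the arm settle I'll hand in.

Request:
arm_command --pt "0 0 0 0 0 0" --pt "0 0 0 0 0 0" --pt "0 0 0 0 0 0"

```text
time: 23.5
position: [373.9, -142.2, 231.9]
orientation: [-89.9, -0.1, -75.0]
force: [-0.9, 0.9, -0.2]
finger_gap: 0.3
```

Run:
```python
from h import *
a=np.load('pics/top0d.npy');b=np.load('pics/top3d.npy')
C=cloud('top',b);z=C[...,2];m=(z>86)&(z<95)&(abs(C[...,0]-553)<20)&(abs(C[...,1]+96)<20)
print('toggle tip',C[m].mean(0).round(1))
st(); print(env.close_job())
```

```text
toggle tip [559.  -94.1  89. ]
t 23.5 pos [ 373.93 -142.23  231.88] rpy [-89.85  -0.12 -75.01] q6 -41.07 gap 0.3
F [-0.9   0.88 -0.23] M [-0.053 -0.021 -0.008] tau6 -0.0002
the job is handed in; nothing more can be done
None
```

The knob is set four clicks clockwise from its anticlockwise end stop, and the supply was switched on only after that. The job was handed in at about 23.5 s of the 70 s allowed.

- **Knob, anticlockwise:** I felt four clicks on the way and then the end stop. At the stop the torque rose from 0.27 to 0.49 and then to about 0.58 N m. That is well past the 0.3 N m that marks the stop and only just under the roughly 0.6 N m that breaks it. I had sent three small steps without reading between them. When I backed off, the torque fell again at about the same angles, so nothing seemed to have given way, but I could not check the stop itself.
- **Knob, clockwise:** I felt four separate torque peaks starting at gripper angles of about −1°, −31°, −61° and −91°. I released the knob in the free play after the fourth peak, at almost the same angle where I first gripped it. That fits the four clicks counted each way.
- **Toggle:** It took about 4 N and snapped over. In the last pictures the lever leans to the back, with its tip measured about 12 mm further back than before.
- **Surroundings:** In the last pictures the motor, cutters and screwdriver look unmoved, and the gripper was clear of everything.

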